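# Swap the tubs on the paint mixer

### The arm

A 7-joint arm with a two-finger parallel gripper is mounted at the origin on the work surface. World frame = base frame: x ahead of the robot, y to its left, z up, the work surface at z = 0. Lengths are in m, angles in rad, forces in N, time in s.
With the tool pointing down it reaches from about 0.425 to 1.025 m from the base axis. Payload 9.4 kg.
Tool frame: the origin (TCP) lies at the very end of the fingers, on their centre line; the grasp point (between the pads) lies 19 mm behind it; z points along the fingers, y is the line along which they close (so a half turn about z gives the same grasp; the last joint's range is limited). The gripper opens to 85 mm and grips with 20 to 120 N. Pads are 22 mm wide; open, the fingers measure 114 mm over their backs; the gripper's body (76 mm by 85 mm) begins 54 mm behind the grasp point. The pads swing forward as they close: fully open they stand 13 mm farther back than shut.
Start: joints at [1.243, 0.599, -0.003, 1.599, 0.002, 0.943, -0.08], TCP at [0.18, -0.702, 0.231] pointing down, gripper open.
Joint ranges: [-2.57, 2.57], [-0.35, 1.97], [-1.29, 1.29], [0.11, 2.56], [-1.05, 4.19], [0.11, 1.86], [-2.63, 2.63]. Speed limits (rad/s): [2.22, 2.22, 3.01, 3.01, 3.14, 3.14, 3.14].

### API

Orientations are given as a unit quaternion [x, y, z, w].
In Python, from workcell import sensors, cams, workorder gives the robot as it stands.
- The arm moves only by the shell command python3 -m pendant 'ROWS' [FORCE]. ROWS is JSON, a list of rows, each an object with "dp": the shift along the tool's x, y, z scaled (see below), a list of three; "rot": the turn, a rotation vector about the tool's x, y, z scaled (see below), a list of three; "claw": the closure, from 0 (fully open) to 1 (shut). In form: [{"dp": [tx, ty, tz], "rot": [wx, wy, wz], "claw": claw}, ...]. A call has 1 to 20 rows; each row shifts and turns the commanded pose from where the row before left it, along the tool's axes as they then stand; what a row does not reach is not made up. The controller multiplies each number of a shift by 0.03 m and each number of a turn by 0.15 rad. A row lasts 1/8 s, in which the tool goes at most 62.5 mm and 10.7 degrees, less where a joint would pass 70% of its speed; a pose out of reach is approached as far as the arm can. A call with a number of a shift or a turn outside -1 to 1 is refused whole. A call with a gripper value outside its range is refused whole. The fingers move at their own pace and stop on an object; FORCE is the grip in N (left out, the last holds). Time passes only in rows, so rows that do not move let the fingers close. It gives the time, the measured TCP pose, the force, the opening and the grip force at its end, in the units of the state.
- sensors.observe(): the state, without advancing time (a new reading comes with each control period).
- cams.snapshot(name): name is "side" or "top" or "wrist"; returns the picture (400x640x3 uint8, red, green, blue); there is no depth.
- cams.camera_params(name): a dict with "intrinsics" (3x3 intrinsics, pixels), "R" (3x3) and "t" (3): a world point X has camera coordinates R X + t; the wrist camera has in their place "hand_eye" (4x4, takes a point from camera to tool coordinates, whose origin is the TCP and whose axes are the flange's). Camera axes: x right, y down, z forward; pixel columns grow to the right and rows downward; lengths in m; the calibration is good to about 2 mm. The wrist camera is an equidistant fisheye: a pixel r from the principal point sees the ray r / f radians off the axis. A picture is of the moment at which its call begins: read the wrist's pose just before it. camera_params takes no time and is no camera call.
- workorder.hand_in(): hands the job in; it is judged then, once.
The state is a dict: "time_s": time; "joint_positions": joint angles; "qd": joint speeds; "joint_torque": joint torques, N m; "position": TCP position; "eef_rot": TCP orientation; "contact_force": force on the tool from outside, world axes, zero at the start; "wrist_torque": the same for the moment, N m; "opening": opening from 0.0 (shut) to 1.0 (fully open); "gripper_force": force on a finger pad.
Only numpy, scipy, OpenCV 4.12 (cv2) and the standard library are available. Lean on these libraries where they do the work, as an engineer would, in place of code of your own. Each camera call takes 0.05 s, during which the arm holds its last target. There are 200 camera calls.

### The job

Push the red mushroom stop all the way down and let it spring up, to make the paint mixer safe. Then lift the finished black-lidded tubs off the mixer and stand them upright in the wooden tray; after that put every fresh coloured-lid tub on a drive post of its own, turned so that its keyway lines up and it drops fully home on the deck. Last of all turn the red stop head clockwise to its end to re-arm the mixer, and leave the cup, jar and brush undisturbed.

Things in the scene. Friction and masses are not known exactly. Their poses are not given: they have to be found in the camera images.
- fresh1_mid (a point): Fresh tub with blue lid and band; all tubs are alike but for colour: closed, white, 62 mm diameter, 0.25-0.46 kg. Body with lid 70 mm high; on the lid a grip bar 46 mm long (tub's x), 22 thick (y), 34 high. Point on the axis half-way up: 52 mm above the underside, 18 below the lid top; z up. Fresh tubs start on the bench at the left, at any of three places. None if absent.
- fresh2_mid (a point): Fresh tub with yellow lid, as fresh1. Every tub has in its underside a socket 24 mm wide, 40 mm deep, with one keyway 12.5 mm wide reaching 22 mm out from the axis towards the tub's +x, so it fits a post in one direction only. An orange pointer on lid and bar marks the +x side. None if absent.
- fresh3_mid (a point): Fresh tub with green lid, as fresh1; same point and axes. None if absent.
- done1_mid (a point): Finished tub with black lid and band, otherwise shaped as fresh1 (point on the axis, 52 mm above its underside). Starts fully seated on post1. None if absent.
- done2_mid (a point): Finished tub with black lid and band, otherwise shaped as fresh1 (point on the axis, 52 mm above its underside). Starts fully seated on post2. None if absent.
- done3_mid (a point): Finished tub with black lid and band, otherwise shaped as fresh1 (point on the axis, 52 mm above its underside). Starts fully seated on post3. None if absent.
- post1: Fixed drive post on the mixer's deck: steel shaft 21 mm diameter, 38 high, top 8 mm tapering to 8 diameter. Orange key 8 wide, 20 high, up its +x side from the deck, reaching 19 mm out from the axis; above the key the shaft is plain, so a tub turned wrongly rests 20 mm too high. Origin on the axis at deck level, z up, x towards the key. A tub fits when its x lines up within about 5 degrees.
- post2: Second drive post, as post1; 120 mm from its neighbours in a row along the deck. Each post's key direction differs from start to start. A tub that is home has its mid point 52 mm above this origin.
- post3: Third drive post, as post1, nearest the control box.
- tray: Fixed shallow wooden tray for finished tubs on the robot's right, 130 x 300 mm (x by y), walls 22 mm high and 6 mm thick, floor 6 mm thick. Origin at the centre of its underside; long side along its y. Holds up to three tubs in a row along y, 90 mm apart.
- mixer: Fixed grey paint mixer, deck 150 x 500 mm (x by y) and 50 mm high, a yellow control box 90 x 85 mm, 70 mm higher than the deck, at its -y (right) end, 195 mm from the middle. Origin at the centre of its underside.
- stop_top (a point): Centre of the top face of the red mushroom stop head on the yellow control box: round, 42 mm diameter, 24 mm high, its underside 12 mm above the box, on an upright axis; white arrow on top.
- stop_press (a joint): How far the stop head is pushed down: 0 up, 0.006 m fully down. Spring loaded, starts at 1.8 N and is fully down at 5.4 N; comes back up when let go.
- stop_turn (a joint): How far the stop head is turned clockwise seen from above: starts between 0 and 0.2 rad, end stop at 1.25 rad. Stays where it is left; light friction, 0.06 N m.
- mug_rim (a point): Bystander: empty blue cup 72 mm wide, 85 mm high, centre of its rim. Not to be disturbed.
- jar: Bystander: closed jar with red cap, 70 mm diameter, 100 mm high, centre of its underside. Not to be disturbed.
- brush_grip (a point): Bystander: paint brush 190 mm long lying on the bench at the far left. Not to be disturbed.
Mind the look-alikes: they are no part of the job. Leave any purple look-alike of the part that bears done1_mid alone. Leave any purple look-alike of the part that bears done2_mid alone.

How it is judged:
By the outcome, as a careful person would: the job done as asked, in the order asked, and still so for the second after the job is handed in, with the robot touching nothing.
Of done1, done2, done3 only 2 to 3 are there at a start; the rules pass over those that are not, and their reading is None.
Of fresh1, fresh2, fresh3 only 2 to 3 are there at a start; the rules pass over those that are not, and their reading is None.
At some moment in a run one of fresh1, fresh2, fresh3 may be knocked a few centimetres aside while the robot is not near it.
It also fails if it takes over 210 s, if anything falls off the work surface, if the arm or the gripper's body presses on something with over 40 N, if the wrist force passes 120 N, or if a joint passes its speed limit or range.

## Working session

There is one attempt and no reset: what is moved stays moved. The work goes in short steps, Python scripts to look and compute and a shell command to move; the robot and the scene stay as the last step left them, time stands still between calls to the robot, and variables do not carry over. Pictures are saved under pics/ and viewed, at most 14 in all, crops included, and the job is handed in when it is done.

```bash
ls; mkdir -p pics; python3 - <<'E'
from workcell import sensors,cams
import cv2
s=sensors.observe(); print({k:s[k] for k in('time_s','position','eef_rot','opening','contact_force')})
for n in('top','side'):
    p=cams.camera_params(n);print(n,p)
    cv2.imwrite(f'pics/{n}0.png',cams.snapshot(n)[:,:,::-1])
print(cams.camera_params('wrist'))
E
```

```text
pics
{'time_s': 0.0, 'position': array([ 0.1797596 , -0.70187419,  0.23042168]), 'eef_rot': array([ 9.92148113e-01,  1.25066098e-01, -1.71571560e-04, -7.50227694e-04]), 'opening': 1.0007252417185677, 'contact_force': array([-0.16173994, -0.21721586,  0.15097349])}
top {'intrinsics': array([[468.6475635 ,   0.        , 323.37828715],
       [  0.        , 468.6475635 , 192.85957693],
       [  0.        ,   0.        ,   1.        ]]), 'R': array([[-0.01808004, -0.9997863 , -0.01002341],
       [-0.99778335,  0.01868415, -0.06386934],
       [ 0.06404297,  0.00884643, -0.99790793]]), 't': array([0.04909064, 0.6265506 , 1.61118622])}
side {'intrinsics': array([[501.58164323,   0.        , 323.75170863],
       [  0.        , 501.58164323, 195.71536218],
       [  0.        ,   0.        ,   1.        ]]), 'R': array([[-0.70486906, -0.70931921, -0.00508612],
       [-0.52564682,  0.52713669, -0.66769928],
       [ 0.47629301, -0.46796706, -0.74441373]]), 't': array([0.46940001, 0.40998742, 1.368491  ])}
{'intrinsics': array([[309.70691629,   0.        , 322.18134446],
       [  0.        , 309.70691629, 201.95956672],
       [  0.        ,   0.        ,   1.        ]]), 'hand_eye': array([[-3.94345599e-04, -9.46845058e-01, -3.21689729e-01,
         8.27849082e-02],
       [ 9.99999704e-01, -5.85779743e-04,  4.98297452e-04,
        -4.17076564e-04],
       [-6.60249806e-04, -3.21689437e-01,  9.46845009e-01,
        -1.43330453e-01],
       [ 0.00000000e+00,  0.00000000e+00,  0.00000000e+00,
         1.00000000e+00]])}
```

View pics/top0.png

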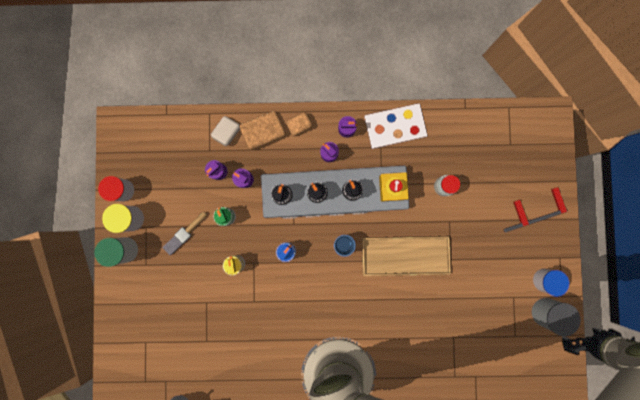

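View pics/side0.png

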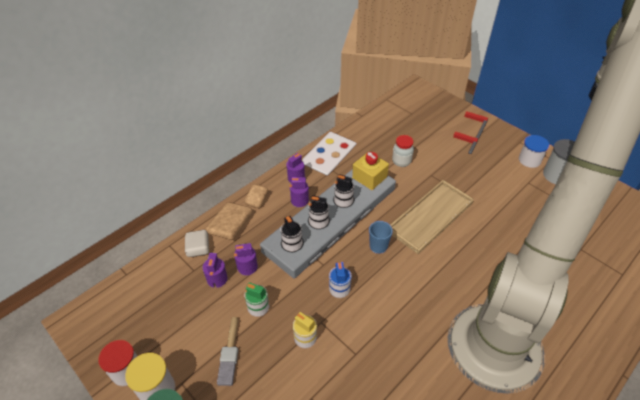

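The scene has three black tubs on the mixer at top-view pixels (282,193), (317,190) and (352,187), and the stop at (396,186). The fresh tubs are green (223,215), yellow (232,265) and blue (286,252). The purple tubs are look-alikes, so I'll leave them alone. The cup is at (345,245) and the tray at (407,255).

```bash
cat > h.py <<'E'
import numpy as np,cv2
from workcell import sensors,cams
from scipy.spatial.transform import Rotation as Ro
def ray(n,u,v,s=None):
    p=cams.camera_params(n);K=p['intrinsics'];x=(u-K[0,2])/K[0,0];y=(v-K[1,2])/K[1,1]
    if n!='wrist':
        R,t=p['R'],p['t'];return -R.T@t,R.T@np.array([x,y,1])
    H=p['hand_eye'];r=np.hypot(x,y);d=np.array([x/r*np.sin(r),y/r*np.sin(r),np.cos(r)])
    Rw=Ro.from_quat(s['eef_rot']).as_matrix()
    return np.array(s['position'])+Rw@H[:3,3],Rw@H[:3,:3]@d
def at(n,u,v,z,s=None):
    o,d=ray(n,u,v,s);return o+d*(z-o[2])/d[2]
def proj(n,X,s=None):
    p=cams.camera_params(n);K=p['intrinsics'];X=np.array(X)
    if n!='wrist': c=p['R']@X+p['t'];c=c/c[2];return (K@c)[:2]
    H=p['hand_eye'];Rw=Ro.from_quat(s['eef_rot']).as_matrix()
    c=H[:3,:3].T@(Rw.T@(X-s['position'])-H[:3,3]);r=np.hypot(c[0],c[1]);a=np.arctan2(r,c[2])/r
    return K[0,0]*c[0]*a+K[0,2],K[1,1]*c[1]*a+K[1,2]
def snap(name,fn=None,crop=None,k=1):
    s=sensors.observe();im=cams.snapshot(name)[:,:,::-1]
    if fn:
        o=im if crop is None else im[crop[1]:crop[3],crop[0]:crop[2]]
        cv2.imwrite('pics/'+fn,cv2.resize(o,None,fx=k,fy=k,interpolation=cv2.INTER_CUBIC))
    return s,im
def st():
    s=sensors.observe();R=Ro.from_quat(s['eef_rot']).as_matrix()
    print('t',round(s['time_s'],2),'p',np.round(s['position'],4),'yaw x',round(np.degrees(np.arctan2(R[1,0],R[0,0])),1),'zax',np.round(R[:,2],3),'F',np.round(s['contact_force'],1),'op',round(float(s['opening']),3),'gf',s['gripper_force'])
    return s
E
python3 - <<'E'
from h import *
for n,u,v,z in [('done_a',282,193,.12),('done_b',317,190,.12),('done_c',352,187,.12),('stop',396,186,.156),('green',223,215,.07),('yel',232,265,.07),('blue',286,252,.07),('mug',345,245,.085),('jar',450,185,.1),('traya',363,236,.022),('trayb',450,236,.022),('trayc',450,275,.022),('trayd',363,275,.022),('m1',263,177,.05),('m2',264,216,.05),('m3',408,206,.05)]:
    print(n,np.round(at('top',u,v,z),3))
print(cams.camera_params('wrist')['hand_eye'].round(2).tolist())
im=cv2.imread('pics/top0.png')
cv2.imwrite('pics/c1.png',cv2.resize(im[160:280,205:415],None,fx=3.8,fy=3.8,interpolation=cv2.INTER_CUBIC))
st()
E
```

```text
done_a [0.623 0.172 0.12 ]
done_b [0.631 0.057 0.12 ]
done_c [ 0.638 -0.057  0.12 ]
stop [ 0.636 -0.196  0.156]
green [0.556 0.377 0.07 ]
yel [0.388 0.347 0.07 ]
blue [0.428 0.166 0.07 ]
mug [ 0.449 -0.032  0.085]
jar [ 0.64  -0.382  0.1  ]
traya [ 0.475 -0.097  0.022]
trayb [ 0.47  -0.396  0.022]
trayc [ 0.337 -0.392  0.022]
trayd [ 0.342 -0.093  0.022]
m1 [0.684 0.243 0.05 ]
m2 [0.55  0.241 0.05 ]
m3 [ 0.575 -0.25   0.05 ]
[[-0.0, -0.95, -0.32, 0.08], [1.0, -0.0, 0.0, -0.0], [-0.0, -0.32, 0.95, -0.14], [0.0, 0.0, 0.0, 1.0]]
t 0.1 p [ 0.1798 -0.7019  0.2305] yaw x 14.4 zax [-0.     0.001 -1.   ] F [-0.2  0.2  0.2] op 1.0 gf 0.0
```

View pics/c1.png

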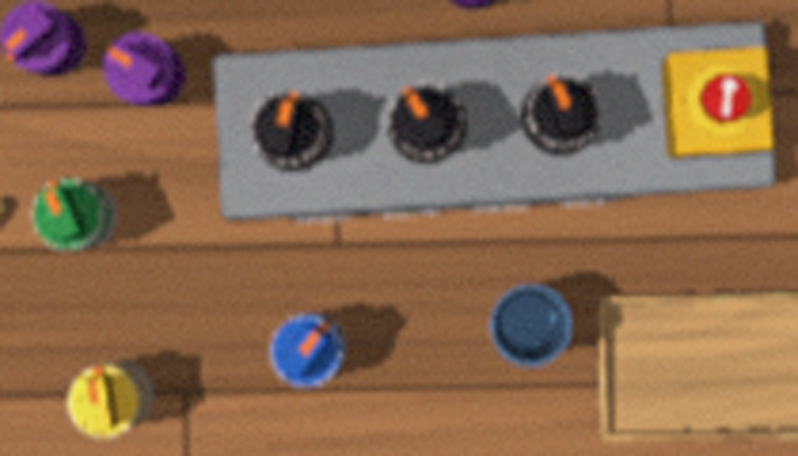

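Top crop at 3.8x: the pointers on the black tubs read about -15°, 31° and 25°, and the three fresh tubs and the stop are clear. I'll start by moving over the stop with the fingers shut.

```bash
cat >> h.py <<'E'
def go(x,y,z,yaw,n=None):
    "print the rows' numbers: turn, then shift in turned axes; also turn-free"
    s=sensors.observe();R=Ro.from_quat(s['eef_rot']).as_matrix();y0=np.degrees(np.arctan2(R[1,0],R[0,0]))
    d=np.array([x,y,z])-s['position'];dy=(y0-yaw+180)%360-180
    for lab,a in(('axes before turn',y0),('after turn',yaw)):
        a=np.radians(a);c,q=np.cos(a),np.sin(a)
        print(lab,'units tool xyz',np.round(np.array([c*d[0]+q*d[1],q*d[0]-c*d[1],-d[2]])/.03,2))
    print('turn units',round(np.radians(dy)/.15,2),'j7',round(s['joint_positions'][6],2))
E
r='{"dp":[0.945,-0.628,0],"rot":[0,0,0],"claw":1}'
python3 -m pendant '[{"dp":[0.945,-0.628,0],"rot":[0,0,0],"claw":1},{"dp":[0.945,-0.628,0],"rot":[0,0,0],"claw":1},{"dp":[0.945,-0.628,0],"rot":[0,0,0],"claw":1},{"dp":[0.945,-0.628,0],"rot":[0,0,0],"claw":1},{"dp":[0.945,-0.628,0],"rot":[0,0,0],"claw":1},{"dp":[0.945,-0.628,0],"rot":[0,0,0],"claw":1},{"dp":[0.945,-0.628,0],"rot":[0,0,0],"claw":1},{"dp":[0.945,-0.628,0],"rot":[0,0,0],"claw":1},{"dp":[0.945,-0.628,0],"rot":[0,0,0],"claw":1},{"dp":[0.945,-0.628,0],"rot":[0,0,0],"claw":1},{"dp":[0.945,-0.628,0],"rot":[0,0,0],"claw":1},{"dp":[0.945,-0.628,0],"rot":[0,0,0],"claw":1},{"dp":[0.945,-0.628,0],"rot":[0,0,0],"claw":1},{"dp":[0.945,-0.628,0],"rot":[0,0,0],"claw":1},{"dp":[0.945,-0.628,0],"rot":[0,0,0],"claw":1},{"dp":[0.945,-0.628,0],"rot":[0,0,0],"claw":1},{"dp":[0.945,-0.628,0],"rot":[0,0,0],"claw":1},{"dp":[0.945,-0.628,0],"rot":[0,0,0],"claw":1},{"dp":[0.945,-0.628,0],"rot":[0,0,0],"claw":1},{"dp":[0.945,-0.628,0],"rot":[0,0,0],"claw":1}]'
python3 - <<'E'
from h import *
s,im=snap('wrist','w1.png')
st(); print(s['joint_positions'].round(2))
print(proj('wrist',[.636,-.196,.156],s))
E
```

```text
time_s: 2.6
position: [0.6361, -0.1957, 0.2309]
eef_rot: [0.992, 0.125, -0.0, -0.0]
contact_force: [0.6, -0.9, -0.4]
opening: 0.0
gripper_force: 0.0
t 2.65 p [ 0.6395 -0.1904  0.2308] yaw x 14.7 zax [ 0.002  0.003 -1.   ] F [4.  3.1 0.7] op -0.001 gf 0.0
[ 0.23  0.53 -0.03  1.74  0.02  0.87 -1.13]
(np.float64(322.9870299694583), np.float64(212.9934980032171))
```

View pics/w1.png

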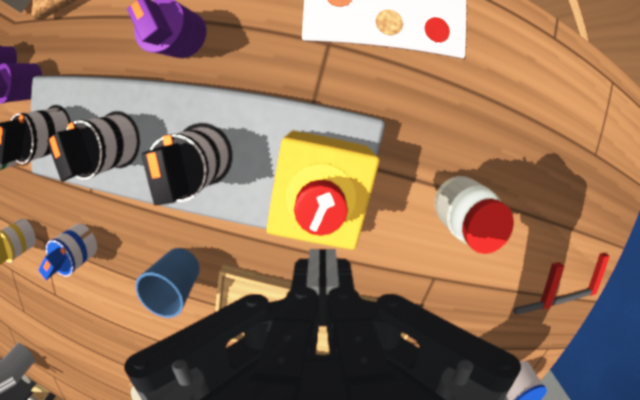

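Wrist view: the stop head is centred at about (321,208), 5 px from its predicted position. Next is the press.

```bash
python3 - <<'E'
from h import *
s=st();print(at('wrist',321,208,.156,s).round(4)); go(.636,-.196,.16,14.4)
E
```

```text
t 2.65 p [ 0.6395 -0.1904  0.2308] yaw x 14.7 zax [ 0.002  0.003 -1.   ] F [4.  3.1 0.7] op -0.001 gf 0.0
[ 0.6431 -0.188   0.156 ]
axes before turn units tool xyz [-0.16  0.15  2.36]
after turn units tool xyz [-0.16  0.15  2.36]
turn units 0.03 j7 -1.13
```

```bash
python3 -m pendant '[{"dp":[0,0,0.6],"rot":[0,0,0],"claw":1},{"dp":[0.0,0,0.6],"rot":[0,0,0],"claw":1},{"dp":[0,0,0.6],"rot":[0,0,0],"claw":1},{"dp":[0,0,0.5],"rot":[0,0,0],"claw":1},{"dp":[0,0,0.1],"rot":[0,0,0],"claw":1},{"dp":[0,0,0.1],"rot":[0,0,0],"claw":1},{"dp":[0,0,0.1],"rot":[0,0,0],"claw":1}]'; python3 -c "
from h import *
st()"
```

```text
time_s: 3.52
position: [0.6359, -0.1968, 0.1538]
eef_rot: [0.992, 0.125, 0.0, 0.0]
contact_force: [-1.3, 0.5, 2.9]
opening: 0.0
gripper_force: 1.4
t 3.52 p [ 0.6359 -0.1968  0.1538] yaw x 14.4 zax [ 0.001 -0.    -1.   ] F [-1.3  0.5  2.9] op 0.0 gf 1.3624662510515506
```

```bash
python3 -m pendant '[{"dp":[0,0,0.1],"rot":[0,0,0],"claw":1},{"dp":[0,0,0.1],"rot":[0,0,0],"claw":1},{"dp":[0,0,0.1],"rot":[0,0,0],"claw":1},{"dp":[0,0,0],"rot":[0,0,0],"claw":1},{"dp":[0,0,0],"rot":[0,0,0],"claw":1}]'
```

```text
time_s: 4.15
position: [0.6365, -0.1971, 0.1494]
eef_rot: [0.992, 0.125, 0.002, 0.001]
contact_force: [-10.7, 3.4, 41.1]
opening: -0.004
gripper_force: 20.4
```

The head is fully down at 41 N on the fingers. I'm backing off now and moving to a viewpoint over the posts.

```bash
python3 -m pendant '[{"dp":[0,0,-0.4],"rot":[0,0,0],"claw":1},{"dp":[0,0,-0.8],"rot":[0,0,0],"claw":1},{"dp":[0,0,-1],"rot":[0,0,0.42],"claw":0.5},{"dp":[0,0,-1],"rot":[0,0,0.42],"claw":0},{"dp":[0,0,-1],"rot":[0,0,0.42],"claw":0},{"dp":[0,0,-1],"rot":[0,0,0.42],"claw":0},{"dp":[0,-1,0],"rot":[0,0,0],"claw":0},{"dp":[0,-1,0],"rot":[0,0,0],"claw":0},{"dp":[0,-1,0],"rot":[0,0,0],"claw":0},{"dp":[0,-1,0],"rot":[0,0,0],"claw":0},{"dp":[0,-1,0],"rot":[0,0,0],"claw":0},{"dp":[0,-1,0],"rot":[0,0,0],"claw":0},{"dp":[0,-1,0],"rot":[0,0,0],"claw":0},{"dp":[0,-1,0],"rot":[0,0,0],"claw":0},{"dp":[0,0,0],"rot":[0,0,0],"claw":0},{"dp":[0,0,0],"rot":[0,0,0],"claw":0},{"dp":[0,0,0],"rot":[0,0,0],"claw":0}]'
python3 - <<'E'
from h import *
s,im=snap('wrist','w2.png');st()
cv2.imwrite('pics/w2r.png',im)
for n,p in dict(a=[.623,.172,.12],b=[.631,.057,.12],c=[.638,-.057,.12],stop=[.636,-.196,.156],gr=[.556,.377,.07],bl=[.428,.166,.07]).items(): print(n,np.round(proj('wrist',p,s)))
E
```

```text
time_s: 6.28
position: [0.636, 0.0421, 0.3002]
eef_rot: [1.0, -0.001, 0.0, 0.0]
contact_force: [0.4, -0.1, 0.1]
opening: 1.005
gripper_force: 0.0
t 6.33 p [0.636  0.0422 0.3003] yaw x -0.2 zax [ 0. -0. -1.] F [ 0.1 -0.7 -0.1] op 1.0 gf 0.0
a [208. 191.]
b [309. 183.]
c [412. 177.]
stop [530. 189.]
gr [109. 224.]
bl [242. 303.]
```

View pics/w2.png

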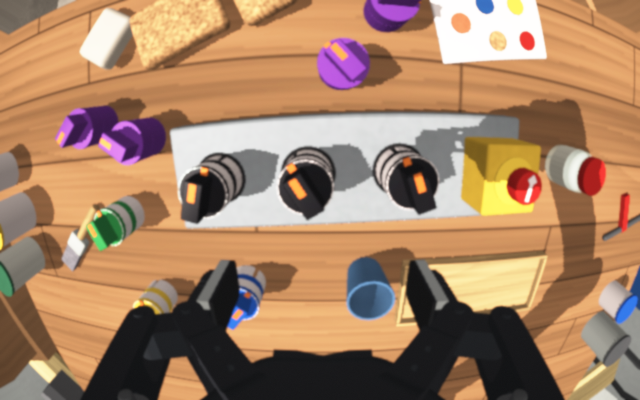

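Wrist view: the black lids are at about (205,190), (308,187) and (412,185), and the stop at (524,186). I'll enlarge this to read the bar ends.

```bash
python3 - <<'E'
import cv2
im=cv2.imread('pics/w2r.png')
cv2.imwrite('pics/c2.png',cv2.resize(im[145:225,175:445],None,fx=2.9,fy=2.9,interpolation=cv2.INTER_CUBIC))
E
```

```text
(no output)
```

View pics/c2.png

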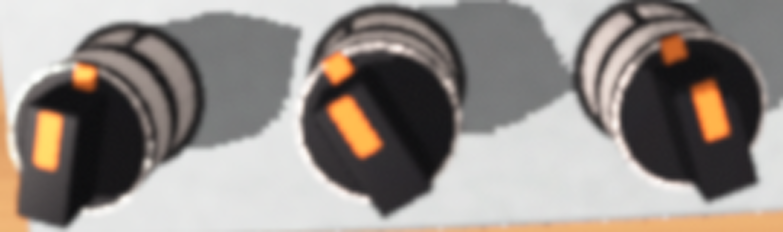

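```bash
python3 - <<'E'
from h import *
s=sensors.observe();f=lambda q,z:at('wrist',175+q[0]/2.9,145+q[1]/2.9,z,s)
for n,o1,o2,l,c in [('a',(50,112),(45,169),(85,77),(82,134)),('b',(341,99),(371,153),(339,67),(379,121)),('c',(705,84),(716,140),(675,48),(690,107))]:
    d=f(o1,.154)-f(o2,.154);C=f(c,.12);e=f(l,.12)-C
    print(n,C.round(3),'bar yaw',np.degrees(np.arctan2(d[1],d[0])).round(1),'len',np.hypot(*d[:2]).round(3),'lid yaw',np.degrees(np.arctan2(e[1],e[0])).round(1), 'bar front',f(o1,.154).round(3))
print(at('wrist',524,186,.156,s).round(3))
E
```

```text
a [0.622 0.179 0.12 ] bar yaw -13.2 len 0.022 lid yaw -9.7 bar front [0.641 0.176 0.154]
b [0.626 0.06  0.12 ] bar yaw 26.9 len 0.021 lid yaw 34.7 bar front [0.644 0.071 0.154]
c [ 0.632 -0.059  0.12 ] bar yaw 16.3 len 0.021 lid yaw 18.5 bar front [ 0.649 -0.053  0.154]
[ 0.639 -0.185  0.156]
```

```bash
python3 - <<'E'
from h import *
go(.633,-.059,.126,18)
E
```

```text
axes before turn units tool xyz [-0.09  3.37  5.81]
after turn units tool xyz [-1.14  3.18  5.81]
turn units -2.11 j7 -1.72
```

```bash
python3 -m pendant '[{"dp":[0,0,0.3],"rot":[0,0,-0.7],"claw":0},{"dp":[0,0,0.3],"rot":[0,0,-0.7],"claw":0},{"dp":[0,0,0.3],"rot":[0,0,-0.7],"claw":0},{"dp":[-0.285,0.795,0.3],"rot":[0,0,0],"claw":0},{"dp":[-0.285,0.795,0.3],"rot":[0,0,0],"claw":0},{"dp":[-0.285,0.795,0.3],"rot":[0,0,0],"claw":0},{"dp":[-0.285,0.795,0.3],"rot":[0,0,0],"claw":0},{"dp":[0,0,0.9],"rot":[0,0,0],"claw":0},{"dp":[0,0,0.9],"rot":[0,0,0],"claw":0},{"dp":[0,0,0.9],"rot":[0,0,0],"claw":0},{"dp":[0,0,0.7],"rot":[0,0,0],"claw":0},{"dp":[0,0,0.3],"rot":[0,0,0],"claw":0},{"dp":[0,0,0],"rot":[0,0,0],"claw":0}]'; python3 -m pendant '[{"dp":[0,0,0],"rot":[0,0,0],"claw":0.6},{"dp":[0,0,0],"rot":[0,0,0],"claw":0.7},{"dp":[0,0,0],"rot":[0,0,0],"claw":0.9},{"dp":[0,0,0],"rot":[0,0,0],"claw":0.9},{"dp":[0,0,0],"rot":[0,0,0],"claw":0.9},{"dp":[0,0,0],"rot":[0,0,0],"claw":0.9}]' 60; python3 -c "
from h import *
st()"
```

```text
time_s: 7.95
position: [0.6327, -0.0583, 0.126]
eef_rot: [0.988, 0.156, -0.0, 0.0]
contact_force: [-0.8, 0.8, -0.3]
opening: 1.003
gripper_force: 0.0
time_s: 8.7
position: [0.6331, -0.0578, 0.1269]
eef_rot: [0.988, 0.156, 0.0, 0.0]
contact_force: [-0.6, 0.2, 4.4]
opening: 0.248
gripper_force: 58.4
t 8.7 p [ 0.6331 -0.0578  0.1269] yaw x 18.0 zax [ 0.001  0.    -1.   ] F [-0.6  0.2  4.4] op 0.248 gf 58.4256774187088
```

```bash
python3 -m pendant '[{"dp":[0,0,-0.2],"rot":[0,0,0],"claw":0.9},{"dp":[0,0,-0.5],"rot":[0,0,0],"claw":0.9},{"dp":[0,0,-0.8],"rot":[0,0,0],"claw":0.9},{"dp":[0,0,-0.9],"rot":[0,0,0],"claw":0.9},{"dp":[0,0,-0.9],"rot":[0,0,0],"claw":0.9},{"dp":[0,0,-0.7],"rot":[0,0,0],"claw":0.9}]';  python3 - <<'E'
from h import *
st();go(.406,-.335,.082,18)
E
```

```text
time_s: 9.45
position: [0.6328, -0.0579, 0.2482]
eef_rot: [0.988, 0.156, 0.0, 0.0]
contact_force: [0.1, -0.3, -4.4]
opening: 0.251
gripper_force: 58.1
t 9.45 p [ 0.6328 -0.0579  0.2482] yaw x 18.0 zax [ 0.001 -0.    -1.   ] F [ 0.1 -0.3 -4.4] op 0.251 gf 58.13903331756592
axes before turn units tool xyz [-10.04   6.45   5.54]
after turn units tool xyz [-10.05   6.45   5.54]
turn units -0.0 j7 -1.29
```

```bash
python3 -m pendant '[{"dp":[-0.837,0.537,0],"rot":[0,0,0],"claw":0.9},{"dp":[-0.837,0.537,0],"rot":[0,0,0],"claw":0.9},{"dp":[-0.837,0.537,0],"rot":[0,0,0],"claw":0.9},{"dp":[-0.837,0.537,0],"rot":[0,0,0],"claw":0.9},{"dp":[-0.837,0.537,0],"rot":[0,0,0],"claw":0.9},{"dp":[-0.837,0.537,0],"rot":[0,0,0],"claw":0.9},{"dp":[-0.837,0.537,0],"rot":[0,0,0],"claw":0.9},{"dp":[-0.837,0.537,0],"rot":[0,0,0],"claw":0.9},{"dp":[-0.837,0.537,0],"rot":[0,0,0],"claw":0.9},{"dp":[-0.837,0.537,0],"rot":[0,0,0],"claw":0.9},{"dp":[-0.837,0.537,0],"rot":[0,0,0],"claw":0.9},{"dp":[-0.837,0.537,0],"rot":[0,0,0],"claw":0.9},{"dp":[0,0,0.8],"rot":[0,0,0],"claw":0.9},{"dp":[0,0,0.9],"rot":[0,0,0],"claw":0.9},{"dp":[0,0,0.9],"rot":[0,0,0],"claw":0.9},{"dp":[0,0,0.9],"rot":[0,0,0],"claw":0.9},{"dp":[0,0,0.8],"rot":[0,0,0],"claw":0.9},{"dp":[0,0,0.5],"rot":[0,0,0],"claw":0.9},{"dp":[0,0,0.3],"rot":[0,0,0],"claw":0.9},{"dp":[0,0,0.1],"rot":[0,0,0],"claw":0.9}]'; python3 -m pendant '[{"dp":[0,0,0.1],"rot":[0,0,0],"claw":0.9},{"dp":[0,0,0.1],"rot":[0,0,0],"claw":0.9},{"dp":[0,0,0],"rot":[0,0,0],"claw":0.9}]'
```

```text
time_s: 11.95
position: [0.4061, -0.3349, 0.0903]
eef_rot: [0.988, 0.156, 0.0, 0.0]
contact_force: [0.2, 0.4, -4.4]
opening: 0.244
gripper_force: 58.1
time_s: 12.32
position: [0.406, -0.3348, 0.0843]
eef_rot: [0.988, 0.156, 0.0, 0.0]
contact_force: [-0.0, -0.2, -3.1]
opening: 0.246
gripper_force: 58.1
```

```bash
python3 -m pendant '[{"dp":[0,0,0.08],"rot":[0,0,0],"claw":0.9},{"dp":[0,0,0],"rot":[0,0,0],"claw":0.4},{"dp":[0,0,0],"rot":[0,0,0],"claw":0.4},{"dp":[0,0,0],"rot":[0,0,0],"claw":0.4},{"dp":[0,0,-0.5],"rot":[0,0,0],"claw":0.4},{"dp":[0,0,-1],"rot":[0,0,0],"claw":0.4},{"dp":[0,0,-1],"rot":[0,0,-0.32],"claw":0},{"dp":[0,0,-1],"rot":[0,0,-0.32],"claw":0},{"dp":[0,0,-1],"rot":[0,0,-0.32],"claw":0},{"dp":[0,0,-1],"rot":[0,0,-0.32],"claw":0}]'; python3 -m pendant '[{"dp":[0.916,-0.568,0],"rot":[0,0,0],"claw":0},{"dp":[0.916,-0.568,0],"rot":[0,0,0],"claw":0},{"dp":[0.916,-0.568,0],"rot":[0,0,0],"claw":0},{"dp":[0.916,-0.568,0],"rot":[0,0,0],"claw":0},{"dp":[0.916,-0.568,0],"rot":[0,0,0],"claw":0},{"dp":[0.916,-0.568,0],"rot":[0,0,0],"claw":0},{"dp":[0.916,-0.568,0],"rot":[0,0,0],"claw":0},{"dp":[0.916,-0.568,0],"rot":[0,0,0],"claw":0},{"dp":[0.916,-0.568,0],"rot":[0,0,0],"claw":0},{"dp":[0.916,-0.568,0],"rot":[0,0,0],"claw":0},{"dp":[0.916,-0.568,0],"rot":[0,0,0],"claw":0},{"dp":[0.916,-0.568,0],"rot":[0,0,0],"claw":0},{"dp":[0.916,-0.568,0],"rot":[0,0,0],"claw":0},{"dp":[0.916,-0.568,0],"rot":[0,0,0],"claw":0},{"dp":[0,0,0],"rot":[0,0,0],"claw":0},{"dp":[0,0,0],"rot":[0,0,0],"claw":0}]';  python3 - <<'E'
from h import *
st();go(.627,.060,.126,29)
E
```

```text
time_s: 13.58
position: [0.4057, -0.3347, 0.249]
eef_rot: [0.968, 0.251, 0.0, 0.0]
contact_force: [-1.0, 0.1, -0.0]
opening: 0.999
gripper_force: 0.0
time_s: 15.58
position: [0.6264, 0.0596, 0.2474]
eef_rot: [0.968, 0.25, -0.0, 0.0]
contact_force: [0.6, -0.4, -0.6]
opening: 0.997
gripper_force: 0.0
t 15.57 p [0.6264 0.0596 0.2474] yaw x 29.0 zax [-0.    -0.001 -1.   ] F [ 0.6 -0.4 -0.6] op 0.997 gf 0.0
axes before turn units tool xyz [ 0.02 -0.    4.05]
after turn units tool xyz [ 0.02 -0.    4.05]
turn units -0.0 j7 -1.34
```

```bash
python3 -m pendant '[{"dp":[0,0,0.9],"rot":[0,0,0],"claw":0},{"dp":[0,0,0.9],"rot":[0,0,0],"claw":0},{"dp":[0,0,0.9],"rot":[0,0,0],"claw":0},{"dp":[0,0,0.8],"rot":[0,0,0],"claw":0},{"dp":[0,0,0.55],"rot":[0,0,0],"claw":0},{"dp":[0,0,0],"rot":[0,0,0],"claw":0.6},{"dp":[0,0,0],"rot":[0,0,0],"claw":0.7},{"dp":[0,0,0],"rot":[0,0,0],"claw":0.9},{"dp":[0,0,0],"rot":[0,0,0],"claw":0.9},{"dp":[0,0,0],"rot":[0,0,0],"claw":0.9},{"dp":[0,0,0],"rot":[0,0,0],"claw":0.9},{"dp":[0,0,-0.2],"rot":[0,0,0],"claw":0.9},{"dp":[0,0,-0.5],"rot":[0,0,0],"claw":0.9},{"dp":[0,0,-0.8],"rot":[0,0,0],"claw":0.9},{"dp":[0,0,-0.9],"rot":[0,0,0],"claw":0.9},{"dp":[0,0,-0.9],"rot":[0,0,0],"claw":0.9},{"dp":[0,0,-0.8],"rot":[0,0,0],"claw":0.9}]' 60;  python3 - <<'E'
from h import *
st();go(.406,-.245,.082,29)
E
```

```text
time_s: 17.7
position: [0.6267, 0.0602, 0.2501]
eef_rot: [0.968, 0.25, 0.0, 0.0]
contact_force: [0.8, -0.1, -2.5]
opening: 0.245
gripper_force: 60.6
t 17.7 p [0.6267 0.0602 0.2501] yaw x 29.0 zax [ 0.  0. -1.] F [ 0.8 -0.1 -2.5] op 0.245 gf 60.61803460121155
axes before turn units tool xyz [-11.36   5.34   5.6 ]
after turn units tool xyz [-11.37   5.33   5.6 ]
turn units -0.0 j7 -1.34
```

```bash
python3 -m pendant '[{"dp":[-0.874,0.41,0],"rot":[0,0,0],"claw":0.9},{"dp":[-0.874,0.41,0],"rot":[0,0,0],"claw":0.9},{"dp":[-0.874,0.41,0],"rot":[0,0,0],"claw":0.9},{"dp":[-0.874,0.41,0],"rot":[0,0,0],"claw":0.9},{"dp":[-0.874,0.41,0],"rot":[0,0,0],"claw":0.9},{"dp":[-0.874,0.41,0],"rot":[0,0,0],"claw":0.9},{"dp":[-0.874,0.41,0],"rot":[0,0,0],"claw":0.9},{"dp":[-0.874,0.41,0],"rot":[0,0,0],"claw":0.9},{"dp":[-0.874,0.41,0],"rot":[0,0,0],"claw":0.9},{"dp":[-0.874,0.41,0],"rot":[0,0,0],"claw":0.9},{"dp":[-0.874,0.41,0],"rot":[0,0,0],"claw":0.9},{"dp":[-0.874,0.41,0],"rot":[0,0,0],"claw":0.9},{"dp":[-0.874,0.41,0],"rot":[0,0,0],"claw":0.9},{"dp":[0,0,0.8],"rot":[0,0,0],"claw":0.9},{"dp":[0,0,0.9],"rot":[0,0,0],"claw":0.9},{"dp":[0,0,0.9],"rot":[0,0,0],"claw":0.9},{"dp":[0,0,0.9],"rot":[0,0,0],"claw":0.9},{"dp":[0,0,0.8],"rot":[0,0,0],"claw":0.9},{"dp":[0,0,0.5],"rot":[0,0,0],"claw":0.9},{"dp":[0,0,0.3],"rot":[0,0,0],"claw":0.9}]'; python3 -m pendant '[{"dp":[0,0,0.2],"rot":[0,0,0],"claw":0.9},{"dp":[0,0,0.15],"rot":[0,0,0],"claw":0.9},{"dp":[0,0,0.15],"rot":[0,0,0],"claw":0.9},{"dp":[0,0,0],"rot":[0,0,0],"claw":0.9}]'
```

```text
time_s: 20.2
position: [0.4063, -0.2448, 0.0952]
eef_rot: [0.968, 0.25, -0.0, -0.0]
contact_force: [0.2, -0.7, -1.9]
opening: 0.249
gripper_force: 60.5
time_s: 20.7
position: [0.4066, -0.2444, 0.0817]
eef_rot: [0.968, 0.251, 0.001, 0.0]
contact_force: [-2.1, 3.8, 17.7]
opening: 0.247
gripper_force: 63.9
```

```bash
python3 -m pendant '[{"dp":[0,0,-0.05],"rot":[0,0,0],"claw":0.9},{"dp":[0,0,0],"rot":[0,0,0],"claw":0.4},{"dp":[0,0,0],"rot":[0,0,0],"claw":0.4},{"dp":[0,0,0],"rot":[0,0,0],"claw":0.4},{"dp":[0,0,-0.5],"rot":[0,0,0],"claw":0.4},{"dp":[0,0,-1],"rot":[0,0,0],"claw":0.4},{"dp":[0,0,-1],"rot":[0,0,0.96],"claw":0},{"dp":[0,0,-1],"rot":[0,0,0.96],"claw":0},{"dp":[0,0,-1],"rot":[0,0,0.95],"claw":0},{"dp":[0,0,-0.5],"rot":[0,0,0.95],"claw":0},{"dp":[0,0,-0.5],"rot":[0,0,0.95],"claw":0}]'; python3 -m pendant '[{"dp":[0.242,-0.9,0],"rot":[0,0,0],"claw":0},{"dp":[0.242,-0.9,0],"rot":[0,0,0],"claw":0},{"dp":[0.242,-0.9,0],"rot":[0,0,0],"claw":0},{"dp":[0.242,-0.9,0],"rot":[0,0,0],"claw":0},{"dp":[0.242,-0.9,0],"rot":[0,0,0],"claw":0},{"dp":[0.242,-0.9,0],"rot":[0,0,0],"claw":0},{"dp":[0.242,-0.9,0],"rot":[0,0,0],"claw":0},{"dp":[0.242,-0.9,0],"rot":[0,0,0],"claw":0},{"dp":[0.242,-0.9,0],"rot":[0,0,0],"claw":0},{"dp":[0.242,-0.9,0],"rot":[0,0,0],"claw":0},{"dp":[0.242,-0.9,0],"rot":[0,0,0],"claw":0},{"dp":[0.242,-0.9,0],"rot":[0,0,0],"claw":0},{"dp":[0.242,-0.9,0],"rot":[0,0,0],"claw":0},{"dp":[0.242,-0.9,0],"rot":[0,0,0],"claw":0},{"dp":[0.242,-0.9,0],"rot":[0,0,0],"claw":0},{"dp":[0.242,-0.9,0],"rot":[0,0,0],"claw":0},{"dp":[0.242,-0.9,0],"rot":[0,0,0],"claw":0},{"dp":[0,0,0],"rot":[0,0,0],"claw":0},{"dp":[0,0,0],"rot":[0,0,0],"claw":0}]';  python3 - <<'E'
from h import *
st();go(.622,.178,.126,-12)
E
```

```text
time_s: 22.08
position: [0.4061, -0.2447, 0.2475]
eef_rot: [0.994, -0.107, 0.0, -0.0]
contact_force: [0.1, 0.2, 0.1]
opening: 1.004
gripper_force: 0.0
time_s: 24.45
position: [0.6222, 0.178, 0.2465]
eef_rot: [0.994, -0.105, -0.0, 0.0]
contact_force: [0.4, -0.5, -0.5]
opening: 1.001
gripper_force: 0.0
t 24.45 p [0.6222 0.178  0.2465] yaw x -12.0 zax [-0.001 -0.001 -1.   ] F [ 0.4 -0.5 -0.5] op 1.001 gf 0.0
axes before turn units tool xyz [-0.01  0.    4.02]
after turn units tool xyz [-0.01  0.    4.02]
turn units -0.0 j7 -2.12
```

```bash
python3 -m pendant '[{"dp":[0,0,0.9],"rot":[0,0,0],"claw":0},{"dp":[0,0,0.9],"rot":[0,0,0],"claw":0},{"dp":[0,0,0.9],"rot":[0,0,0],"claw":0},{"dp":[0,0,0.8],"rot":[0,0,0],"claw":0},{"dp":[0,0,0.5],"rot":[0,0,0],"claw":0},{"dp":[0,0,0],"rot":[0,0,0],"claw":0.6},{"dp":[0,0,0],"rot":[0,0,0],"claw":0.7},{"dp":[0,0,0],"rot":[0,0,0],"claw":0.9},{"dp":[0,0,0],"rot":[0,0,0],"claw":0.9},{"dp":[0,0,0],"rot":[0,0,0],"claw":0.9},{"dp":[0,0,0],"rot":[0,0,0],"claw":0.9},{"dp":[0,0,-0.2],"rot":[0,0,0],"claw":0.9},{"dp":[0,0,-0.5],"rot":[0,0,0],"claw":0.9},{"dp":[0,0,-0.8],"rot":[0,0,0],"claw":0.9},{"dp":[0,0,-0.9],"rot":[0,0,0],"claw":0.9},{"dp":[0,0,-0.9],"rot":[0,0,0],"claw":0.9},{"dp":[0,0,-0.8],"rot":[0,0,0],"claw":0.9}]' 60;  python3 - <<'E'
from h import *
st();go(.415,-.155,.083,-12)
E
```

```text
time_s: 26.58
position: [0.6223, 0.1783, 0.2517]
eef_rot: [0.994, -0.105, 0.0, -0.0]
contact_force: [0.4, -0.2, -3.0]
opening: 0.246
gripper_force: 61.3
t 26.57 p [0.6223 0.1783 0.2517] yaw x -12.0 zax [ 0.  0. -1.] F [ 0.4 -0.2 -3. ] op 0.246 gf 61.28445625305176
axes before turn units tool xyz [-4.44 12.31  5.62]
after turn units tool xyz [-4.45 12.3   5.62]
turn units -0.0 j7 -2.12
```

```bash
python3 -m pendant '[{"dp":[-0.317,0.879,0],"rot":[0,0,0],"claw":0.9},{"dp":[-0.317,0.879,0],"rot":[0,0,0],"claw":0.9},{"dp":[-0.317,0.879,0],"rot":[0,0,0],"claw":0.9},{"dp":[-0.317,0.879,0],"rot":[0,0,0],"claw":0.9},{"dp":[-0.317,0.879,0],"rot":[0,0,0],"claw":0.9},{"dp":[-0.317,0.879,0],"rot":[0,0,0],"claw":0.9},{"dp":[-0.317,0.879,0],"rot":[0,0,0],"claw":0.9},{"dp":[-0.317,0.879,0],"rot":[0,0,0],"claw":0.9},{"dp":[-0.317,0.879,0],"rot":[0,0,0],"claw":0.9},{"dp":[-0.317,0.879,0],"rot":[0,0,0],"claw":0.9},{"dp":[-0.317,0.879,0],"rot":[0,0,0],"claw":0.9},{"dp":[-0.317,0.879,0],"rot":[0,0,0],"claw":0.9},{"dp":[-0.317,0.879,0],"rot":[0,0,0],"claw":0.9},{"dp":[-0.317,0.879,0],"rot":[0,0,0],"claw":0.9},{"dp":[0,0,0.8],"rot":[0,0,0],"claw":0.9},{"dp":[0,0,0.9],"rot":[0,0,0],"claw":0.9},{"dp":[0,0,0.9],"rot":[0,0,0],"claw":0.9},{"dp":[0,0,0.9],"rot":[0,0,0],"claw":0.9},{"dp":[0,0,0.8],"rot":[0,0,0],"claw":0.9},{"dp":[0,0,0.5],"rot":[0,0,0],"claw":0.9}]'; python3 -m pendant '[{"dp":[0,0,0.3],"rot":[0,0,0],"claw":0.9},{"dp":[0,0,0.2],"rot":[0,0,0],"claw":0.9},{"dp":[0,0,0.15],"rot":[0,0,0],"claw":0.9},{"dp":[0,0,0.05],"rot":[0,0,0],"claw":0.9},{"dp":[0,0,0],"rot":[0,0,0],"claw":0.9}]'
```

```text
time_s: 29.08
position: [0.4155, -0.1549, 0.1055]
eef_rot: [0.995, -0.105, -0.0, -0.0]
contact_force: [-0.2, 0.2, -2.4]
opening: 0.249
gripper_force: 61.1
time_s: 29.7
position: [0.4155, -0.1549, 0.085]
eef_rot: [0.995, -0.105, 0.0, 0.0]
contact_force: [-0.6, 0.0, -2.9]
opening: 0.241
gripper_force: 61.1
```

```bash
python3 -m pendant '[{"dp":[0,0,0.06],"rot":[0,0,0],"claw":0.9},{"dp":[0,0,0],"rot":[0,0,0],"claw":0.4},{"dp":[0,0,0],"rot":[0,0,0],"claw":0.4},{"dp":[0,0,0],"rot":[0,0,0],"claw":0.4},{"dp":[0,0,-0.5],"rot":[0,0,0],"claw":0.4},{"dp":[0,0,-1],"rot":[0,0,0],"claw":0.4},{"dp":[0,0,-1],"rot":[0,0,-0.35],"claw":0},{"dp":[0,0,-1],"rot":[0,0,-0.35],"claw":0},{"dp":[0,0,-1],"rot":[0,0,-0.35],"claw":0},{"dp":[0,0,-1],"rot":[0,0,-0.35],"claw":0},{"dp":[0,0,-1],"rot":[0,0,0],"claw":0},{"dp":[0,0,-1],"rot":[0,0,0],"claw":0},{"dp":[0,0,-0.4],"rot":[0,0,0],"claw":0}]'; python3 -m pendant '[{"dp":[0.5,-0.9,0],"rot":[0,0,0],"claw":0},{"dp":[0.5,-0.9,0],"rot":[0,0,0],"claw":0},{"dp":[0.5,-0.9,0],"rot":[0,0,0],"claw":0},{"dp":[0.5,-0.9,0],"rot":[0,0,0],"claw":0},{"dp":[0.5,-0.9,0],"rot":[0,0,0],"claw":0},{"dp":[0.5,-0.9,0],"rot":[0,0,0],"claw":0},{"dp":[0.5,-0.9,0],"rot":[0,0,0],"claw":0},{"dp":[0.5,-0.9,0],"rot":[0,0,0],"claw":0},{"dp":[0.5,-0.9,0],"rot":[0,0,0],"claw":0},{"dp":[0,0,0],"rot":[0,0,0],"claw":0},{"dp":[0,0,0],"rot":[0,0,0],"claw":0},{"dp":[0,0,0],"rot":[0,0,0],"claw":0}]'
python3 - <<'E'
from h import *
s,im=snap('wrist','w3.png',(60,90,460,390),2);st()
cv2.imwrite('pics/w3r.png',im)
s2,t=snap('top');cv2.imwrite('pics/t3r.png',t)
for n,p in dict(p1=[.622,.178,.05],p2=[.627,.06,.05],p3=[.633,-.059,.05],bl=[.428,.166,.07],gr=[.556,.377,.07],ye=[.388,.347,.07]).items(): print(n,((np.array(proj('wrist',p,s))-[60,90])*2).round())
E
```

```text
time_s: 31.32
position: [0.4157, -0.155, 0.3214]
eef_rot: [1.0, 0.0, 0.001, 0.0]
contact_force: [-0.2, 0.8, -0.7]
opening: 0.999
gripper_force: 0.0
time_s: 32.83
position: [0.5499, 0.0872, 0.3198]
eef_rot: [1.0, -0.0, -0.0, 0.0]
contact_force: [0.1, 1.2, -1.1]
opening: 1.003
gripper_force: 0.0
t 32.88 p [0.55   0.0872 0.3199] yaw x -0.1 zax [-0. -0. -1.] F [-0.3  0.4 -1. ] op 1.0 gf 0.0
p1 [388.  40.]
p2 [566.  29.]
p3 [739.  28.]
bl [415. 317.]
gr [135. 152.]
ye [205. 354.]
```

View pics/w3.png

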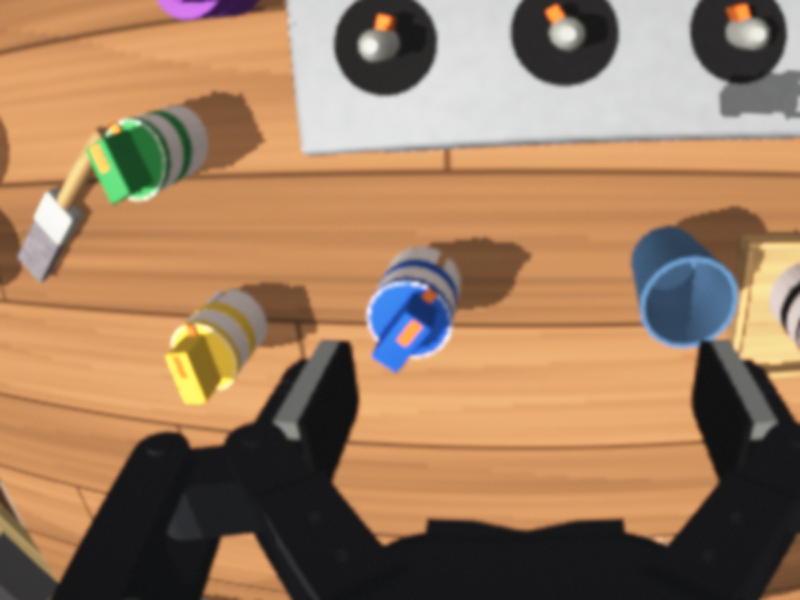

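Wrist view (2x crop): the posts stand at (386,45), (565,32) and (739,33) with orange keys. The blue tub is at (411,318), yellow at (204,352) and green at (140,160), with the brush handle close beside green. I'll take a closer look at the keys and segment them by colour.

```bash
python3 -m pendant '[{"dp":[0.1,0.2,1],"rot":[0,0,0],"claw":0},{"dp":[0.1,0.2,1],"rot":[0,0,0],"claw":0},{"dp":[0.1,0.2,1],"rot":[0,0,0],"claw":0},{"dp":[0.1,0.2,1],"rot":[0,0,0],"claw":0},{"dp":[0.1,0.1,1],"rot":[0,0,0],"claw":0},{"dp":[0,0,0],"rot":[0,0,0],"claw":0},{"dp":[0,0,0],"rot":[0,0,0],"claw":0},{"dp":[0,0,0],"rot":[0,0,0],"claw":0}]'
python3 - <<'E'
from h import *
s,im=snap('wrist','w4.png',(110,60,510,200),2);st()
cv2.imwrite('pics/w4r.png',im)
hsv=cv2.cvtColor(im,cv2.COLOR_BGR2HSV)
for n,p in dict(p1=[.619,.178,.05],p2=[.625,.06,.05],p3=[.630,-.059,.05]).items():
    u,v=np.array(proj('wrist',p,s)).round().astype(int);r=50
    v0,u0=max(v-r,0),u-r;h=hsv[v0:v+r,u0:u+r]
    o=((h[...,0]>4)&(h[...,0]<20)&(h[...,1]>170)&(h[...,2]>110)).astype(np.uint8)
    k,lab,sta,cen=cv2.connectedComponentsWithStats(o)
    b=((h[...,2]<70)).astype(np.uint8);kb,lb,sb,cb=cv2.connectedComponentsWithStats(b)
    print(n,'pred',(u-110)*2,(v-60)*2)
    for i in range(1,k):
        if sta[i,4]>15: c=cen[i]+[u0,v0];print(' or',sta[i],((c-[110,60])*2).round(1),at('wrist',*c,.07,s).round(4))
    j=1+np.argmax(sb[1:,4]);c=cv2.findContours((lb==j).astype(np.uint8),0,2)[0][0];hull=cv2.convexHull(c);e=cv2.fitEllipse(hull)
    c=np.array(e[0])+[u0,v0];print(' disc',e[1],((c-[110,60])*2).round(1),at('wrist',*c,.05,s).round(4))
E
```

```text
time_s: 33.92
position: [0.5659, 0.0614, 0.1714]
eef_rot: [1.0, 0.0, 0.001, -0.0]
contact_force: [-0.0, 0.2, 1.0]
opening: 1.002
gripper_force: 0.0
t 33.98 p [0.5658 0.0614 0.1714] yaw x 0.0 zax [ 0.002  0.    -1.   ] F [0.3 0.7 1.1] op 0.996 gf 0.0
p1 pred 168 158
 or [37 29 15 12 97] [160.7 126. ] [0.6351 0.1715 0.07  ]
 disc (67.1491928100586, 74.65491485595703) [164.1 154.9] [0.6206 0.1797 0.05  ]
p2 pred 428 136
 or [ 32  29  15  15 135] [405.9 107.1] [0.6385 0.0689 0.07  ]
 disc (80.16950988769531, 80.86766815185547) [425.8 135. ] [0.6257 0.0611 0.05  ]
p3 pred 692 134
 or [ 41  29  20  13 213] [693.3 103.6] [ 0.6446 -0.0499  0.07  ]
 disc (67.93716430664062, 76.57454681396484) [688.9 134.4] [ 0.6302 -0.0577  0.05  ]
```

View pics/w4.png

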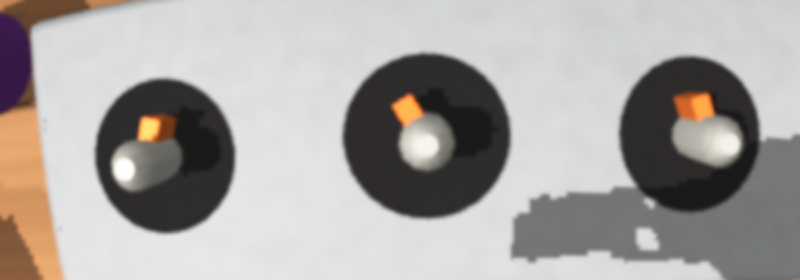

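```bash
python3 - <<'E'
from h import *
s=sensors.observe()
f=lambda q,z:at('wrist',110+q[0]/2,60+q[1]/2,z,s)
for n,d,ks in (('p1',(165,155.5),[(152,130)]),('p2',(426.5,135),[(405.9,109)]),('p3',(689,134),[(699,106)])):
    D=f(d,.05);
    for k in ks:
        e=f(k,.07)-D;print(n,D.round(4),np.hypot(*e[:2]).round(4),np.degrees(np.arctan2(e[1],e[0])).round(1))
E
```

```text
p1 [0.6203 0.1792 0.05  ] 0.0138 -15.0
p2 [0.6257 0.0608 0.05  ] 0.0145 34.0
p3 [ 0.6303 -0.0577  0.05  ] 0.0144 20.7
```

```bash
python3 - <<'E'
from h import *
s=dict(position=np.array([.55,.0872,.3199]),eef_rot=np.array([1,0,0,0.]))
f=lambda q,z:at('wrist',60+q[0]/2,90+q[1]/2,z,s)
for n,c,l,o1,o2 in (('blue',(410,319),(429,297),(417,326),(403,341)),('yel',(204,352),(193,330),(176,357),(183,378)),('gr',(137,160),(114,128),(95,147),(105,172))):
    C=f(c,.07);e=f(l,.07)-C;d=f(o1,.104)-f(o2,.104)
    print(n,C.round(3),'lid',np.degrees(np.arctan2(e[1],e[0])).round(1),np.hypot(*e[:2]).round(3),'bar',np.degrees(np.arctan2(d[1],d[0])).round(1),np.hypot(*d[:2]).round(3))
st();go(.427,.168,.2,140)
E
```

```text
blue [0.427 0.17  0.07 ] lid -40.2 0.023 bar -41.8 0.016
yel [0.389 0.348 0.07 ] lid 15.7 0.021 bar 3.6 0.019
gr [0.55  0.377 0.07 ] lid 35.9 0.032 bar 18.2 0.019
t 33.98 p [0.5658 0.0614 0.1714] yaw x 0.0 zax [ 0.002  0.    -1.   ] F [0.3 0.7 1.1] op 0.996 gf 0.0
axes before turn units tool xyz [-4.63 -3.55 -0.95]
after turn units tool xyz [ 5.83 -0.25 -0.95]
turn units -16.29 j7 -1.84
```

```bash
python3 -m pendant '[{"dp":[-0.926,-0.71,-0.2],"rot":[0,0,0],"claw":0},{"dp":[-0.926,-0.71,-0.2],"rot":[0,0,0],"claw":0},{"dp":[-0.926,-0.71,-0.2],"rot":[0,0,0],"claw":0},{"dp":[-0.926,-0.71,-0.2],"rot":[0,0,0],"claw":0},{"dp":[-0.926,-0.71,-0.2],"rot":[0,0,0],"claw":0},{"dp":[0,0,0],"rot":[0,0,-1],"claw":0},{"dp":[0,0,0],"rot":[0,0,-1],"claw":0},{"dp":[0,0,0],"rot":[0,0,-1],"claw":0},{"dp":[0,0,0],"rot":[0,0,-1],"claw":0},{"dp":[0,0,0],"rot":[0,0,-1],"claw":0},{"dp":[0,0,0],"rot":[0,0,-1],"claw":0},{"dp":[0,0,0],"rot":[0,0,-1],"claw":0},{"dp":[0,0,0],"rot":[0,0,-1],"claw":0},{"dp":[0,0,0],"rot":[0,0,-1],"claw":0},{"dp":[0,0,0],"rot":[0,0,-1],"claw":0},{"dp":[0,0,0],"rot":[0,0,-1],"claw":0},{"dp":[0,0,0],"rot":[0,0,-1],"claw":0},{"dp":[0,0,0],"rot":[0,0,-1],"claw":0},{"dp":[0,0,0],"rot":[0,0,-1],"claw":0},{"dp":[0,0,0],"rot":[0,0,-1],"claw":0}]';python3 -m pendant '[{"dp":[0,0,0],"rot":[0,0,-0.8],"claw":0},{"dp":[0,0,0],"rot":[0,0,-0.5],"claw":0},{"dp":[0,0,0],"rot":[0,0,0],"claw":0},{"dp":[0,0,0],"rot":[0,0,0],"claw":0}]'
python3 - <<'E'
from h import *
s,im=snap('wrist','w5.png',(170,80,470,300),2.6);st()
cv2.imwrite('pics/w5r.png',im)
print([((np.array(proj('wrist',p,s))-[170,80])*2.6).round() for p in ([.427,.168,.07],[.389,.348,.07])])
s2,t=snap('top');cv2.imwrite('pics/t5r.png',t)
E
```

```text
time_s: 36.48
position: [0.4267, 0.1677, 0.2009]
eef_rot: [0.429, 0.903, 0.0, 0.001]
contact_force: [0.1, -0.5, 0.4]
opening: 1.0
gripper_force: 0.0
time_s: 36.98
position: [0.4265, 0.1677, 0.2004]
eef_rot: [0.342, 0.94, 0.0, 0.0]
contact_force: [-0.1, 0.5, 0.6]
opening: 1.001
gripper_force: 0.0
t 37.02 p [0.4265 0.1677 0.2003] yaw x 140.0 zax [ 0.001 -0.    -1.   ] F [-0.5  0.8  0.3] op 1.0 gf 0.0
[array([397., 291.]), array([ 722., -102.])]
```

View pics/w5.png

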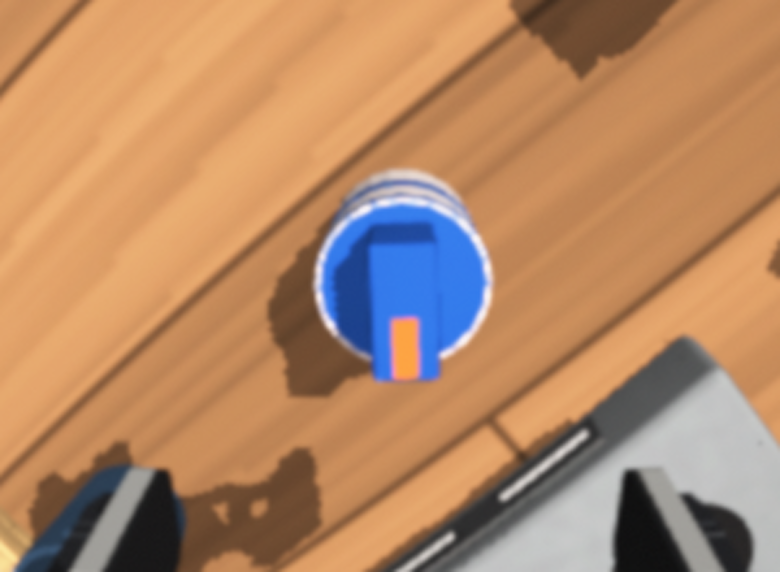

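```bash
cat >> h.py <<'E'
def lid(s,c,cr,k,z=.07): 
    p=at('wrist',cr[0]+c[0]/k,cr[1]+c[1]/k,z,s);return p
E
python3 - <<'E'
from h import *
s=st();p=lid(s,(404,280),(170,80),2.6);print(p)
a=lid(s,(402.5,242),(170,80),2.6,.104);b=lid(s,(407,380),(170,80),2.6,.104);d=b-a;print((a+b)/2,np.degrees(np.arctan2(d[1],d[0])),np.hypot(d[0],d[1]))
go(p[0],p[1],.076,140)
E
```

```text
t 37.08 p [0.4264 0.1677 0.2003] yaw x 140.0 zax [ 0. -0. -1.] F [-0.1 -0.3 -0.3] op 1.002 gf 0.0
[0.42535629 0.17253809 0.07      ]
[0.42602233 0.17190606 0.104     ] -37.99634290177338 0.04575992979325659
axes before turn units tool xyz [0.13 0.1  4.14]
after turn units tool xyz [0.13 0.1  4.14]
turn units 0.01 j7 -0.13
```

```bash
python3 -m pendant '[{"dp":[0.06,0.05,0.8],"rot":[0,0,-0.23],"claw":0},{"dp":[0.06,0.05,0.9],"rot":[0,0,0],"claw":0},{"dp":[0,0,0.9],"rot":[0,0,0],"claw":0},{"dp":[0,0,0.9],"rot":[0,0,0],"claw":0},{"dp":[0,0,0.6],"rot":[0,0,0],"claw":0},{"dp":[0,0,0],"rot":[0,0,0],"claw":0.6},{"dp":[0,0,0],"rot":[0,0,0],"claw":0.7},{"dp":[0,0,0],"rot":[0,0,0],"claw":0.9},{"dp":[0,0,0],"rot":[0,0,0],"claw":0.9},{"dp":[0,0,0],"rot":[0,0,0],"claw":0.9},{"dp":[0,0,0],"rot":[0,0,0],"claw":0.9},{"dp":[0,0,-0.3],"rot":[0,0,0],"claw":0.9},{"dp":[0,0,-0.8],"rot":[0,0,0],"claw":0.9},{"dp":[0,0,-1],"rot":[0,0,-0.7],"claw":0.9},{"dp":[0,0,-1],"rot":[0,0,-0.7],"claw":0.9},{"dp":[0,0,-1],"rot":[0,0,-0.7],"claw":0.9},{"dp":[0,0,-0.8],"rot":[0,0,-0.81],"claw":0.9}]' 60;  python3 - <<'E'
from h import *
st();go(.6203,.1792,.126,167)
E
```

```text
time_s: 39.2
position: [0.425, 0.1719, 0.2257]
eef_rot: [0.111, 0.994, -0.0, 0.0]
contact_force: [0.6, -1.2, -4.8]
opening: 0.247
gripper_force: 59.4
t 39.2 p [0.425  0.1719 0.2257] yaw x 167.3 zax [ 0. -0. -1.] F [ 0.6 -1.2 -4.8] op 0.247 gf 59.428571462631226
axes before turn units tool xyz [-6.3   1.67  3.32]
after turn units tool xyz [-6.29  1.7   3.32]
turn units 0.04 j7 0.29
```

```bash
python3 -m pendant '[{"dp":[-0.9,0.24,0],"rot":[0,0,0],"claw":0.9},{"dp":[-0.9,0.24,0],"rot":[0,0,0],"claw":0.9},{"dp":[-0.9,0.24,0],"rot":[0,0,0],"claw":0.9},{"dp":[-0.9,0.24,0],"rot":[0,0,0],"claw":0.9},{"dp":[-0.9,0.24,0],"rot":[0,0,0],"claw":0.9},{"dp":[-0.9,0.24,0],"rot":[0,0,0],"claw":0.9},{"dp":[-0.9,0.24,0],"rot":[0,0,0],"claw":0.9},{"dp":[0,0,0.6],"rot":[0,0,0],"claw":0.9},{"dp":[0,0,0.6],"rot":[0,0,0],"claw":0.9},{"dp":[0,0,0.5],"rot":[0,0,0],"claw":0.9},{"dp":[0,0,0.3],"rot":[0,0,0],"claw":0.9},{"dp":[0,0,0.3],"rot":[0,0,0],"claw":0.9},{"dp":[0,0,0],"rot":[0,0,0],"claw":0.9}]';  python3 - <<'E'
from h import *
st();go(.6203,.1792,.126,167)
E
```

```text
time_s: 40.83
position: [0.6207, 0.1795, 0.1546]
eef_rot: [0.112, 0.994, 0.0, -0.0]
contact_force: [-1.0, 0.5, -4.9]
opening: 0.248
gripper_force: 59.4
t 40.83 p [0.6207 0.1795 0.1546] yaw x 167.1 zax [-0.001  0.    -1.   ] F [-1.   0.5 -4.9] op 0.248 gf 59.35905575752258
axes before turn units tool xyz [ 0.01 -0.01  0.95]
after turn units tool xyz [ 0.01 -0.01  0.95]
turn units 0.01 j7 0.37
```

No side force on the taper, so I'll keep lowering in small steps.

```bash
python3 -m pendant '[{"dp":[0,0,0.15],"rot":[0,0,0],"claw":0.9},{"dp":[0,0,0.15],"rot":[0,0,0],"claw":0.9},{"dp":[0,0,0.15],"rot":[0,0,0],"claw":0.9},{"dp":[0,0,0],"rot":[0,0,0],"claw":0.9}]'
```

```text
time_s: 41.32
position: [0.6209, 0.1794, 0.1411]
eef_rot: [0.112, 0.994, 0.0, -0.0]
contact_force: [-0.3, 2.5, -6.0]
opening: 0.249
gripper_force: 59.3
```

```bash
python3 -m pendant '[{"dp":[0,0,0.2],"rot":[0,0,0],"claw":0.9},{"dp":[0,0,0.2],"rot":[0,0,0],"claw":0.9},{"dp":[0,0,0.1],"rot":[0,0,0],"claw":0.9},{"dp":[0,0,0.03],"rot":[0,0,0],"claw":0.9},{"dp":[0,0,0],"rot":[0,0,0],"claw":0.9}]'
```

```text
time_s: 41.95
position: [0.621, 0.1795, 0.1279]
eef_rot: [0.112, 0.994, -0.0, 0.001]
contact_force: [-8.6, -1.5, 19.9]
opening: 0.243
gripper_force: 62.8
```

```bash
python3 -m pendant '[{"dp":[0,0,-0.05],"rot":[0,0,0],"claw":0.4},{"dp":[0,0,0],"rot":[0,0,0],"claw":0.4},{"dp":[0,0,0],"rot":[0,0,0],"claw":0.4},{"dp":[0,0,-0.5],"rot":[0,0,0],"claw":0.4},{"dp":[0,0,-0.9],"rot":[0,0,0],"claw":0.4},{"dp":[0,0,-0.3],"rot":[0,0,0],"claw":1},{"dp":[0,0,0],"rot":[0,0,0],"claw":1},{"dp":[0,0,0],"rot":[0,0,0],"claw":1},{"dp":[0,0,0.3],"rot":[0,0,0],"claw":1},{"dp":[0,0,0.28],"rot":[0,0,0],"claw":1},{"dp":[0,0,0.1],"rot":[0,0,0],"claw":1},{"dp":[0,0,0.1],"rot":[0,0,0],"claw":1}]'
```

```text
time_s: 43.45
position: [0.6208, 0.1793, 0.1543]
eef_rot: [0.112, 0.994, -0.0, -0.0]
contact_force: [0.2, 0.5, 0.1]
opening: 0.001
gripper_force: 0.0
```

```bash
python3 -m pendant '[{"dp":[0,0,0.06],"rot":[0,0,0],"claw":1},{"dp":[0,0,0.06],"rot":[0,0,0],"claw":1},{"dp":[0,0,0.03],"rot":[0,0,0],"claw":1}]'
```

```text
time_s: 43.82
position: [0.6217, 0.1799, 0.1541]
eef_rot: [0.112, 0.994, -0.0, 0.002]
contact_force: [-9.1, -5.9, 37.4]
opening: -0.001
gripper_force: 18.8
```

Bar top sits at 0.154, so the blue tub is home. Next is yellow.

```bash
python3 -m pendant '[{"dp":[0,0,-0.7],"rot":[0,0,-0.9],"claw":1},{"dp":[0,0,-0.7],"rot":[0,0,-0.9],"claw":0.5},{"dp":[0,0,-0.4],"rot":[0,0,-0.88],"claw":0},{"dp":[0.83,0.857,0],"rot":[0,0,0],"claw":0},{"dp":[0.83,0.857,0],"rot":[0,0,0],"claw":0},{"dp":[0.83,0.857,0],"rot":[0,0,0],"claw":0},{"dp":[0.83,0.857,0],"rot":[0,0,0],"claw":0},{"dp":[0.83,0.857,0],"rot":[0,0,0],"claw":0},{"dp":[0.83,0.857,0],"rot":[0,0,0],"claw":0},{"dp":[0.83,0.857,0],"rot":[0,0,0],"claw":0},{"dp":[0.83,0.857,0],"rot":[0,0,0],"claw":0},{"dp":[0,0,0],"rot":[0,0,0],"claw":0},{"dp":[0,0,0],"rot":[0,0,0],"claw":0}]'
python3 - <<'E'
from h import *
s,im=snap('wrist','w6.png',(170,80,470,300),2.6);st()
cv2.imwrite('pics/w6r.png',im)
print([((np.array(proj('wrist',p,s))-[170,80])*2.6).round() for p in ([.389,.348,.07],)])
E
```

```text
time_s: 45.45
position: [0.3892, 0.3464, 0.2043]
eef_rot: [-0.088, 0.996, -0.0, 0.0]
contact_force: [0.8, -0.8, -0.7]
opening: 1.001
gripper_force: 0.0
t 45.5 p [0.3895 0.3461 0.2042] yaw x -169.9 zax [ 0. -0. -1.] F [-0.2 -0.3 -0.5] op 0.998 gf 0.0
[array([400., 287.])]
```

View pics/w6.png

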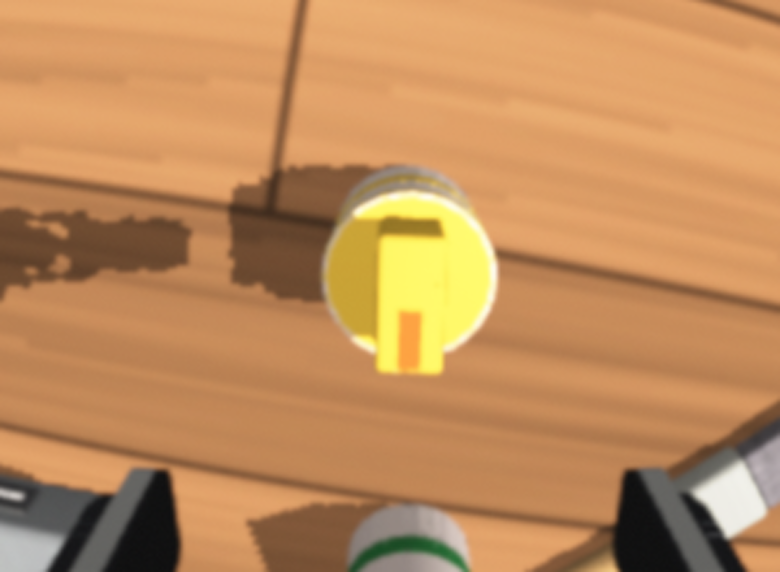

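The yellow tub is well aligned: lid centre (410,274), bar from (411,235) to (409,373).

```bash
python3 - <<'E'
from h import *
s=st();p=lid(s,(410,274),(170,80),2.6);print(p)
a=lid(s,(411,235),(170,80),2.6,.104);b=lid(s,(409.5,373.5),(170,80),2.6,.104);d=b-a;print((a+b)/2,np.degrees(np.arctan2(d[1],d[0])),np.hypot(d[0],d[1]))
p=(p+(a+b)/2)/2
go(p[0],p[1],.076,190)
E
```

```text
t 45.5 p [0.3895 0.3461 0.2042] yaw x -169.9 zax [ 0. -0. -1.] F [-0.2 -0.3 -0.5] op 0.998 gf 0.0
[0.38369096 0.3503705  0.07      ]
[0.3848284  0.35011653 0.104     ] 9.772383828318361 0.04636857960034687
axes before turn units tool xyz [0.15 0.17 4.27]
after turn units tool xyz [0.15 0.17 4.27]
turn units 0.01 j7 0.25
```

```bash
python3 -m pendant '[{"dp":[0.08,0.09,0.9],"rot":[0,0,0],"claw":0},{"dp":[0.07,0.08,0.9],"rot":[0,0,0],"claw":0},{"dp":[0,0,0.9],"rot":[0,0,0],"claw":0},{"dp":[0,0,0.9],"rot":[0,0,0],"claw":0},{"dp":[0,0,0.63],"rot":[0,0,0],"claw":0},{"dp":[0,0,0],"rot":[0,0,0],"claw":0.6},{"dp":[0,0,0],"rot":[0,0,0],"claw":0.7},{"dp":[0,0,0],"rot":[0,0,0],"claw":0.9},{"dp":[0,0,0],"rot":[0,0,0],"claw":0.9},{"dp":[0,0,0],"rot":[0,0,0],"claw":0.9},{"dp":[0,0,0],"rot":[0,0,0],"claw":0.9},{"dp":[0,0,-0.3],"rot":[0,0,0],"claw":0.9},{"dp":[0,0,-0.8],"rot":[0,0,0],"claw":0.9},{"dp":[0,0,-1],"rot":[0,0,-0.85],"claw":0.9},{"dp":[0,0,-1],"rot":[0,0,-0.85],"claw":0.9},{"dp":[0,0,-1],"rot":[0,0,-0.86],"claw":0.9},{"dp":[0,0,-1],"rot":[0,0,0],"claw":0.9},{"dp":[0,0,-0.7],"rot":[0,0,0],"claw":0.9}]' 60;  python3 - <<'E'
from h import *
st();go(.6257,.0608,.126,212)
E
```

```text
time_s: 47.75
position: [0.3832, 0.3507, 0.2528]
eef_rot: [-0.277, 0.961, 0.0, 0.0]
contact_force: [-1.0, -1.0, -2.3]
opening: 0.249
gripper_force: 58.8
t 47.75 p [0.3832 0.3507 0.2528] yaw x -147.9 zax [ 0.  0. -1.] F [-1.  -1.  -2.3] op 0.249 gf 58.804383873939514
axes before turn units tool xyz [ -1.71 -12.48   4.23]
after turn units tool xyz [ -1.73 -12.48   4.23]
turn units 0.01 j7 0.63
```

```bash
python3 -m pendant '[{"dp":[-0.123,-0.891,0],"rot":[0,0,0],"claw":0.9},{"dp":[-0.123,-0.891,0],"rot":[0,0,0],"claw":0.9},{"dp":[-0.123,-0.891,0],"rot":[0,0,0],"claw":0.9},{"dp":[-0.123,-0.891,0],"rot":[0,0,0],"claw":0.9},{"dp":[-0.123,-0.891,0],"rot":[0,0,0],"claw":0.9},{"dp":[-0.123,-0.891,0],"rot":[0,0,0],"claw":0.9},{"dp":[-0.123,-0.891,0],"rot":[0,0,0],"claw":0.9},{"dp":[-0.123,-0.891,0],"rot":[0,0,0],"claw":0.9},{"dp":[-0.123,-0.891,0],"rot":[0,0,0],"claw":0.9},{"dp":[-0.123,-0.891,0],"rot":[0,0,0],"claw":0.9},{"dp":[-0.123,-0.891,0],"rot":[0,0,0],"claw":0.9},{"dp":[-0.123,-0.891,0],"rot":[0,0,0],"claw":0.9},{"dp":[-0.123,-0.891,0],"rot":[0,0,0],"claw":0.9},{"dp":[-0.123,-0.891,0],"rot":[0,0,0],"claw":0.9},{"dp":[0,0,0.8],"rot":[0,0,0],"claw":0.9},{"dp":[0,0,0.8],"rot":[0,0,0],"claw":0.9},{"dp":[0,0,0.8],"rot":[0,0,0],"claw":0.9},{"dp":[0,0,0.5],"rot":[0,0,0],"claw":0.9},{"dp":[0,0,0.3],"rot":[0,0,0],"claw":0.9},{"dp":[0,0,0],"rot":[0,0,0],"claw":0.9}]'; python3 -m pendant '[{"dp":[0,0,0.15],"rot":[0,0,0],"claw":0.9},{"dp":[0,0,0.15],"rot":[0,0,0],"claw":0.9},{"dp":[0,0,0.15],"rot":[0,0,0],"claw":0.9},{"dp":[0,0,0],"rot":[0,0,0],"claw":0.9}]'
```

```text
time_s: 50.25
position: [0.626, 0.0617, 0.1549]
eef_rot: [-0.277, 0.961, 0.0, -0.0]
contact_force: [-0.5, -0.3, -3.3]
opening: 0.248
gripper_force: 58.8
time_s: 50.75
position: [0.6261, 0.0613, 0.1416]
eef_rot: [-0.277, 0.961, 0.0, -0.0]
contact_force: [-0.2, -0.4, -3.0]
opening: 0.245
gripper_force: 58.9
```

```bash
python3 -m pendant '[{"dp":[0,0,0.2],"rot":[0,0,0],"claw":0.9},{"dp":[0,0,0.2],"rot":[0,0,0],"claw":0.9},{"dp":[0,0,0.05],"rot":[0,0,0],"claw":0.9},{"dp":[0,0,0],"rot":[0,0,0],"claw":0.4},{"dp":[0,0,0],"rot":[0,0,0],"claw":0.4},{"dp":[0,0,0],"rot":[0,0,0],"claw":0.4},{"dp":[0,0,-0.5],"rot":[0,0,0],"claw":0.4},{"dp":[0,0,-0.9],"rot":[0,0,0],"claw":0.4},{"dp":[0,0,-0.3],"rot":[0,0,0],"claw":1},{"dp":[0,0,0],"rot":[0,0,0],"claw":1},{"dp":[0,0,0],"rot":[0,0,0],"claw":1},{"dp":[0,0,0.3],"rot":[0,0,0],"claw":1},{"dp":[0,0,0.28],"rot":[0,0,0],"claw":1},{"dp":[0,0,0.1],"rot":[0,0,0],"claw":1},{"dp":[0,0,0],"rot":[0,0,0],"claw":1}]';python3 -m pendant '[{"dp":[0,0,0.06],"rot":[0,0,0],"claw":1},{"dp":[0,0,0.06],"rot":[0,0,0],"claw":1},{"dp":[0,0,0.03],"rot":[0,0,0],"claw":1}]'
```

```text
time_s: 52.62
position: [0.6259, 0.0615, 0.1584]
eef_rot: [-0.277, 0.961, 0.0, -0.0]
contact_force: [0.4, 0.6, 0.3]
opening: 0.003
gripper_force: 0.0
time_s: 53.0
position: [0.6261, 0.0614, 0.1544]
eef_rot: [-0.277, 0.961, -0.0, 0.0]
contact_force: [0.1, 0.1, -0.3]
opening: 0.0
gripper_force: 0.0
```

Yellow is home, with no contact down to 0.1544. Next is green.

```bash
python3 -m pendant '[{"dp":[0,0,-0.7],"rot":[0,0,0.3],"claw":1},{"dp":[0,0,-0.9],"rot":[0,0,0.28],"claw":0.5},{"dp":[0,0,-0.3],"rot":[0,0,0],"claw":0},{"dp":[-0.218,0.874,0],"rot":[0,0,0],"claw":0},{"dp":[-0.218,0.874,0],"rot":[0,0,0],"claw":0},{"dp":[-0.218,0.874,0],"rot":[0,0,0],"claw":0},{"dp":[-0.218,0.874,0],"rot":[0,0,0],"claw":0},{"dp":[-0.218,0.874,0],"rot":[0,0,0],"claw":0},{"dp":[-0.218,0.874,0],"rot":[0,0,0],"claw":0},{"dp":[-0.218,0.874,0],"rot":[0,0,0],"claw":0},{"dp":[-0.218,0.874,0],"rot":[0,0,0],"claw":0},{"dp":[-0.218,0.874,0],"rot":[0,0,0],"claw":0},{"dp":[-0.218,0.874,0],"rot":[0,0,0],"claw":0},{"dp":[-0.218,0.874,0],"rot":[0,0,0],"claw":0},{"dp":[-0.218,0.874,0],"rot":[0,0,0],"claw":0},{"dp":[0,0,0],"rot":[0,0,0],"claw":0},{"dp":[0,0,0],"rot":[0,0,0],"claw":0}]'
python3 - <<'E'
from h import *
s,im=snap('wrist','w7.png',(170,80,470,300),2.6);st()
cv2.imwrite('pics/w7r.png',im)
print([((np.array(proj('wrist',p,s))-[170,80])*2.6).round() for p in ([.553,.377,.07],)])
E
```

```text
time_s: 55.12
position: [0.5526, 0.3764, 0.2113]
eef_rot: [-0.235, 0.972, -0.0, -0.0]
contact_force: [-0.2, -0.6, 0.1]
opening: 0.995
gripper_force: 0.0
t 55.17 p [0.5529 0.376  0.2113] yaw x -152.9 zax [ 0.    -0.001 -1.   ] F [-0.6  1.1 -0.2] op 1.0 gf 0.0
[array([396., 283.])]
```

View pics/w7.png

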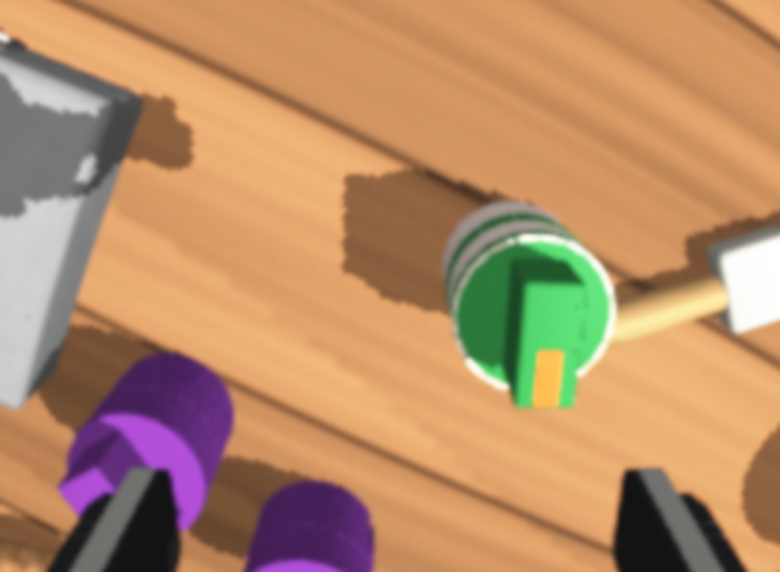

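The green tub has been knocked aside. Its lid centre is now (534,313), right beside the brush handle, so I'll remeasure it.

```bash
python3 - <<'E'
from h import *
s=st();p=lid(s,(534,313),(170,80),2.6);print(p)
a=lid(s,(555,281),(170,80),2.6,.104);b=lid(s,(546,407),(170,80),2.6,.104);d=b-a;print((a+b)/2,np.degrees(np.arctan2(d[1],d[0])),np.hypot(d[0],d[1]))
p=(p+(a+b)/2)/2
go(p[0],p[1],.076,np.degrees(np.arctan2(d[1],d[0]))+180)
E
```

```text
t 55.17 p [0.5529 0.376  0.2113] yaw x -152.9 zax [ 0.    -0.001 -1.   ] F [-0.6  1.1 -0.2] op 1.0 gf 0.0
[0.53995529 0.42794275 0.07      ]
[0.54014556 0.42831462 0.104     ] 26.95929875686495 0.045457302864892635
axes before turn units tool xyz [-0.41  1.74  4.51]
after turn units tool xyz [-0.41  1.74  4.51]
turn units 0.01 j7 0.72
```

```bash
python3 -m pendant '[{"dp":[-0.2,0.87,0],"rot":[0,0,0],"claw":0.3},{"dp":[-0.21,0.87,0],"rot":[0,0,0],"claw":0.3},{"dp":[0,0,0.9],"rot":[0,0,0],"claw":0.3},{"dp":[0,0,0.9],"rot":[0,0,0],"claw":0.3},{"dp":[0,0,0.9],"rot":[0,0,0],"claw":0.3},{"dp":[0,0,0.9],"rot":[0,0,0],"claw":0.3},{"dp":[0,0,0.87],"rot":[0,0,0],"claw":0.3},{"dp":[0,0,0],"rot":[0,0,0],"claw":0.6},{"dp":[0,0,0],"rot":[0,0,0],"claw":0.7},{"dp":[0,0,0],"rot":[0,0,0],"claw":0.9},{"dp":[0,0,0],"rot":[0,0,0],"claw":0.9},{"dp":[0,0,0],"rot":[0,0,0],"claw":0.9},{"dp":[0,0,-0.3],"rot":[0,0,0],"claw":0.9},{"dp":[0,0,-0.8],"rot":[0,0,0],"claw":0.9},{"dp":[0,0,-1],"rot":[0,0,0],"claw":0.9},{"dp":[0,0,-1],"rot":[0,0,0],"claw":0.9},{"dp":[0,0,-1],"rot":[0,0,0.46],"claw":0.9},{"dp":[0,0,-1],"rot":[0,0,0.47],"claw":0.9},{"dp":[0,0,-0.7],"rot":[0,0,0],"claw":0.9}]' 60;  python3 - <<'E'
from h import *
st();go(.6303,-.0577,.126,199)
E
```

```text
time_s: 57.55
position: [0.5392, 0.4297, 0.2543]
eef_rot: [-0.167, 0.986, 0.0, 0.001]
contact_force: [0.3, 0.5, -4.7]
opening: 0.244
gripper_force: 62.7
t 57.55 p [0.5392 0.4297 0.2543] yaw x -160.8 zax [ 0.001  0.001 -1.   ] F [ 0.3  0.5 -4.7] op 0.244 gf 62.663758993148804
axes before turn units tool xyz [  2.48 -16.34   4.28]
after turn units tool xyz [  2.42 -16.35   4.28]
turn units 0.02 j7 0.58
```

```bash
python3 -m pendant '[{"dp":[0.136,-0.908,0],"rot":[0,0,0],"claw":0.9},{"dp":[0.136,-0.908,0],"rot":[0,0,0],"claw":0.9},{"dp":[0.136,-0.908,0],"rot":[0,0,0],"claw":0.9},{"dp":[0.136,-0.908,0],"rot":[0,0,0],"claw":0.9},{"dp":[0.136,-0.908,0],"rot":[0,0,0],"claw":0.9},{"dp":[0.136,-0.908,0],"rot":[0,0,0],"claw":0.9},{"dp":[0.136,-0.908,0],"rot":[0,0,0],"claw":0.9},{"dp":[0.136,-0.908,0],"rot":[0,0,0],"claw":0.9},{"dp":[0.136,-0.908,0],"rot":[0,0,0],"claw":0.9},{"dp":[0.136,-0.908,0],"rot":[0,0,0],"claw":0.9},{"dp":[0.136,-0.908,0],"rot":[0,0,0],"claw":0.9},{"dp":[0.136,-0.908,0],"rot":[0,0,0],"claw":0.9},{"dp":[0.136,-0.908,0],"rot":[0,0,0],"claw":0.9},{"dp":[0.136,-0.908,0],"rot":[0,0,0],"claw":0.9},{"dp":[0.136,-0.908,0],"rot":[0,0,0],"claw":0.9},{"dp":[0.136,-0.908,0],"rot":[0,0,0],"claw":0.9},{"dp":[0.136,-0.908,0],"rot":[0,0,0],"claw":0.9},{"dp":[0.136,-0.908,0],"rot":[0,0,0],"claw":0.9}]'; python3 -m pendant '[{"dp":[0,0,0.8],"rot":[0,0,0],"claw":0.9},{"dp":[0,0,0.8],"rot":[0,0,0],"claw":0.9},{"dp":[0,0,0.8],"rot":[0,0,0],"claw":0.9},{"dp":[0,0,0.5],"rot":[0,0,0],"claw":0.9},{"dp":[0,0,0.3],"rot":[0,0,0],"claw":0.9},{"dp":[0,0,0],"rot":[0,0,0],"claw":0.9}]'; python3 -m pendant '[{"dp":[0,0,0.15],"rot":[0,0,0],"claw":0.9},{"dp":[0,0,0.15],"rot":[0,0,0],"claw":0.9},{"dp":[0,0,0.15],"rot":[0,0,0],"claw":0.9},{"dp":[0,0,0.05],"rot":[0,0,0],"claw":0.9}]'
```

```text
time_s: 59.8
position: [0.6308, -0.0589, 0.2519]
eef_rot: [-0.167, 0.986, -0.0, -0.0]
contact_force: [-0.4, 0.5, -3.5]
opening: 0.24
gripper_force: 61.9
time_s: 60.55
position: [0.6309, -0.0577, 0.1549]
eef_rot: [-0.167, 0.986, 0.0, -0.0]
contact_force: [0.4, -0.1, -4.3]
opening: 0.25
gripper_force: 61.9
time_s: 61.05
position: [0.6309, -0.0581, 0.1401]
eef_rot: [-0.166, 0.986, -0.0, -0.0]
contact_force: [0.2, 1.2, -4.0]
opening: 0.246
gripper_force: 61.9
```

```bash
python3 -m pendant '[{"dp":[0,0,0.2],"rot":[0,0,0],"claw":0.9},{"dp":[0,0,0.15],"rot":[0,0,0],"claw":0.9},{"dp":[0,0,0.05],"rot":[0,0,0],"claw":0.9},{"dp":[0,0,0],"rot":[0,0,0],"claw":0.4},{"dp":[0,0,0],"rot":[0,0,0],"claw":0.4},{"dp":[0,0,0],"rot":[0,0,0],"claw":0.4},{"dp":[0,0,-0.5],"rot":[0,0,0],"claw":0.4},{"dp":[0,0,-0.9],"rot":[0,0,0],"claw":0.4},{"dp":[0,0,-0.3],"rot":[0,0,0],"claw":1},{"dp":[0,0,0],"rot":[0,0,0],"claw":1},{"dp":[0,0,0],"rot":[0,0,0],"claw":1},{"dp":[0,0,0.3],"rot":[0,0,0],"claw":1},{"dp":[0,0,0.28],"rot":[0,0,0],"claw":1},{"dp":[0,0,0.1],"rot":[0,0,0],"claw":1},{"dp":[0,0,0],"rot":[0,0,0],"claw":1}]';python3 -m pendant '[{"dp":[0,0,0.06],"rot":[0,0,0],"claw":1},{"dp":[0,0,0.06],"rot":[0,0,0],"claw":1},{"dp":[0,0,0.02],"rot":[0,0,0],"claw":1}]'
python3 - <<'E'
from h import *
st();go(.636,-.196,.131,170)
E
```

```text
time_s: 62.92
position: [0.6309, -0.0579, 0.1584]
eef_rot: [-0.166, 0.986, 0.0, -0.0]
contact_force: [-0.4, -0.6, 0.5]
opening: 0.001
gripper_force: 0.0
time_s: 63.3
position: [0.631, -0.058, 0.1547]
eef_rot: [-0.166, 0.986, -0.0, -0.0]
contact_force: [0.6, 0.1, -0.6]
opening: 0.003
gripper_force: 0.0
t 63.3 p [ 0.631  -0.058   0.1547] yaw x -160.9 zax [-0. -0. -1.] F [ 0.6  0.1 -0.6] op 0.003 gf 0.0
axes before turn units tool xyz [ 1.35 -4.4   0.79]
after turn units tool xyz [-0.96 -4.5   0.79]
turn units 3.39 j7 1.18
```

All three fresh tubs are home. I'll move over the stop and find its centre by colour.

```bash
python3 -m pendant '[{"dp":[0,0,-0.9],"rot":[0,0,0],"claw":1},{"dp":[0,0,-1],"rot":[0,0,0],"claw":0.5},{"dp":[0.27,-0.88,-0.5],"rot":[0,0,0],"claw":0},{"dp":[0.27,-0.88,0],"rot":[0,0,0],"claw":0},{"dp":[0.27,-0.88,0],"rot":[0,0,0],"claw":0},{"dp":[0.27,-0.88,0],"rot":[0,0,0],"claw":0},{"dp":[0.27,-0.88,0],"rot":[0,0,0],"claw":0},{"dp":[0,0,0],"rot":[0,0,0],"claw":0},{"dp":[0,0,0],"rot":[0,0,0],"claw":0},{"dp":[0,0,0],"rot":[0,0,0],"claw":0}]'
python3 - <<'E'
from h import *
s,im=snap('wrist','w8.png',(170,80,470,300),2.6);st()
print(((np.array(proj('wrist',[.636,-.196,.156],s))-[170,80])*2.6).round())
E
```

```text
time_s: 64.55
position: [0.6361, -0.1946, 0.227]
eef_rot: [-0.167, 0.986, 0.0, 0.0]
contact_force: [0.2, 0.4, -0.4]
opening: 1.001
gripper_force: 0.0
t 64.6 p [ 0.6362 -0.1947  0.227 ] yaw x -160.8 zax [ 0.  0. -1.] F [-0.2  0.3 -0.1] op 0.998 gf 0.0
[390. 349.]
```

View pics/w8.png

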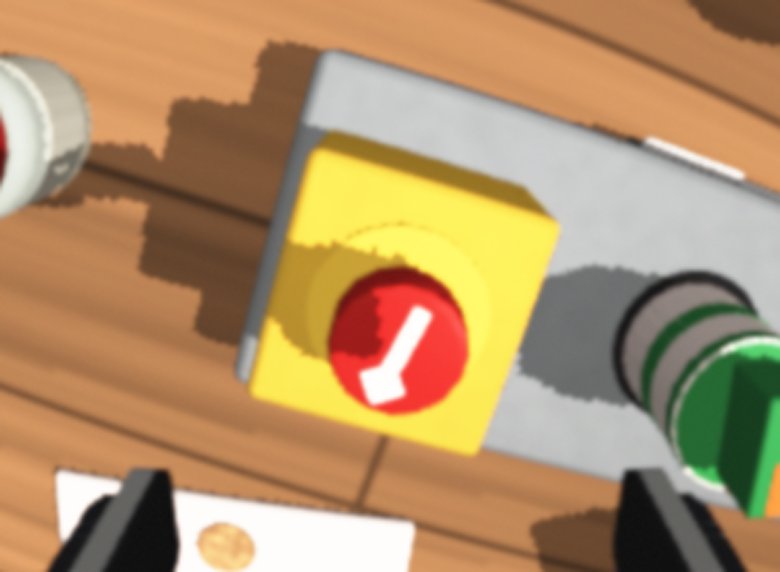

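The stop head's top face is centred at about (398,343), and green is seated beside it.

```bash
python3 - <<'E'
from h import *
s=st();p=lid(s,(398,343),(170,80),2.6,.156);print(p);go(p[0],p[1],.134,199.2)
E
```

```text
t 64.6 p [ 0.6362 -0.1947  0.227 ] yaw x -160.8 zax [ 0.  0. -1.] F [-0.2  0.3 -0.1] op 0.998 gf 0.0
[ 0.63370015 -0.19462727  0.156     ]
axes before turn units tool xyz [0.08 0.03 3.1 ]
after turn units tool xyz [0.08 0.03 3.1 ]
turn units 0.01 j7 1.48
```

```bash
python3 -m pendant '[{"dp":[0.08,0.03,0.7],"rot":[0,0,0],"claw":0},{"dp":[0,0,0.8],"rot":[0,0,0],"claw":0},{"dp":[0,0,0.8],"rot":[0,0,0],"claw":0},{"dp":[0,0,0.6],"rot":[0,0,0],"claw":0},{"dp":[0,0,0.3],"rot":[0,0,0],"claw":0},{"dp":[0,0,0],"rot":[0,0,0],"claw":0.4},{"dp":[0,0,0],"rot":[0,0,0],"claw":0.6},{"dp":[0,0,0],"rot":[0,0,0],"claw":0.6},{"dp":[0,0,0],"rot":[0,0,0],"claw":0.6},{"dp":[0,0,0],"rot":[0,0,0],"claw":0.6}]' 30
```

```text
time_s: 65.85
position: [0.6338, -0.1953, 0.1313]
eef_rot: [-0.167, 0.986, 0.0, 0.0]
contact_force: [-1.4, 3.3, 2.0]
opening: 0.482
gripper_force: 33.0
```

```bash
python3 -m pendant '[{"dp":[0,0,0],"rot":[0,0,0.7],"claw":0.6},{"dp":[0,0,0],"rot":[0,0,0.8],"claw":0.6},{"dp":[0,0,0],"rot":[0,0,0.8],"claw":0.6},{"dp":[0,0,0],"rot":[0,0,0.8],"claw":0.6},{"dp":[0,0,0],"rot":[0,0,0.8],"claw":0.6},{"dp":[0,0,0],"rot":[0,0,0.8],"claw":0.6},{"dp":[0,0,0],"rot":[0,0,0.8],"claw":0.6},{"dp":[0,0,0],"rot":[0,0,0.8],"claw":0.6},{"dp":[0,0,0],"rot":[0,0,0.6],"claw":0.6},{"dp":[0,0,0],"rot":[0,0,0],"claw":0.6}]'; python3 -c "
from h import *
print(st()['wrist_torque'])"
```

```text
time_s: 67.1
position: [0.6341, -0.1924, 0.1313]
eef_rot: [0.343, 0.939, 0.002, -0.0]
contact_force: [-0.7, 10.5, 1.8]
opening: 0.477
gripper_force: 32.8
t 67.1 p [ 0.6341 -0.1924  0.1313] yaw x 139.9 zax [ 0.001  0.003 -1.   ] F [-0.7 10.5  1.8] op 0.477 gf 32.84612059593201
[ 2.09760842  0.11455688 -0.04138217]
```

```bash
python3 -m pendant '[{"dp":[0,0,0],"rot":[0,0,0.4],"claw":0.6},{"dp":[0,0,0],"rot":[0,0,0.4],"claw":0.6},{"dp":[0,0,0],"rot":[0,0,0.4],"claw":0.6},{"dp":[0,0,0],"rot":[0,0,0],"claw":0.6}]'; python3 -c "
from h import *
print(st()['wrist_torque'])"
```

```text
time_s: 67.6
position: [0.6358, -0.1934, 0.1318]
eef_rot: [0.425, 0.905, 0.002, 0.002]
contact_force: [3.5, 6.8, 1.4]
opening: 0.48
gripper_force: 32.6
t 67.6 p [ 0.6358 -0.1934  0.1318] yaw x 129.7 zax [ 0.005  0.002 -1.   ] F [3.5 6.8 1.4] op 0.48 gf 32.567032277584076
[ 1.44374292 -0.91947601  0.50825329]
```

```bash
python3 -m pendant '[{"dp":[0,0,0],"rot":[0,0,0.4],"claw":0.6},{"dp":[0,0,0],"rot":[0,0,0.4],"claw":0.6},{"dp":[0,0,0],"rot":[0,0,0],"claw":0.6}]'; python3 -c "
from h import *
print(st()['wrist_torque'])"
```

```text
time_s: 67.97
position: [0.6366, -0.1944, 0.132]
eef_rot: [0.479, 0.878, 0.002, 0.002]
contact_force: [6.9, 3.9, 2.5]
opening: 0.48
gripper_force: 32.6
t 67.97 p [ 0.6366 -0.1944  0.132 ] yaw x 122.8 zax [ 0.006  0.001 -1.   ] F [6.9 3.9 2.5] op 0.48 gf 32.587639689445496
[ 0.9408545  -1.41990155  0.48921174]
```

```bash
python3 -m pendant '[{"dp":[0,0,0],"rot":[0,0,0],"claw":0.3},{"dp":[0,0,0],"rot":[0,0,0],"claw":0},{"dp":[0,0,0],"rot":[0,0,0],"claw":0},{"dp":[0,0,-0.5],"rot":[0,0,0],"claw":0},{"dp":[0,0,-1],"rot":[0,0,0],"claw":0},{"dp":[0,0,-1],"rot":[0,0,0],"claw":0},{"dp":[0,0,-1],"rot":[0,0,0],"claw":0},{"dp":[0,0,-1],"rot":[0,0,0],"claw":0},{"dp":[-0.8,0.5,-0.5],"rot":[0,0,0],"claw":0},{"dp":[-0.8,0.5,0],"rot":[0,0,0],"claw":0},{"dp":[-0.8,0.5,0],"rot":[0,0,0],"claw":0},{"dp":[-0.8,0.5,0],"rot":[0,0,0],"claw":0},{"dp":[-0.8,0.5,0],"rot":[0,0,0],"claw":0},{"dp":[-0.8,0.5,0],"rot":[0,0,0],"claw":0},{"dp":[0,0,0],"rot":[0,0,0],"claw":0},{"dp":[0,0,0],"rot":[0,0,0],"claw":0}]'
python3 - <<'E'
from h import *
s,a=snap('top');_,b=snap('side');st()
c=cv2.resize(a[150:300,150:470],(800,300),interpolation=cv2.INTER_CUBIC);d=cv2.resize(b[120:320,200:480],(420,300),interpolation=cv2.INTER_CUBIC)
_,w=snap('wrist');e=cv2.resize(w,(380,300))[:, :380]
cv2.imwrite('pics/f.png',np.vstack([c,np.hstack([d,e])]))
E
```

```text
time_s: 69.97
position: [0.7865, -0.2681, 0.2813]
eef_rot: [0.48, 0.877, 0.0, -0.0]
contact_force: [-0.6, 0.2, 0.5]
opening: 1.0
gripper_force: 0.0
t 70.08 p [ 0.7863 -0.2682  0.2815] yaw x 122.7 zax [ 0. -0. -1.] F [-0.4 -0.4  1.1] op 1.001 gf 0.0
```

View pics/f.png

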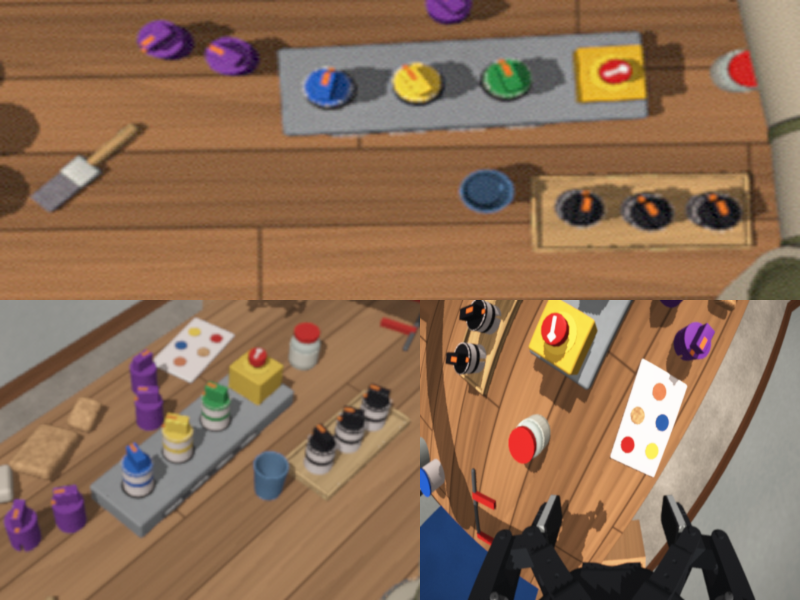

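The final views show the three fresh tubs seated, the black tubs upright in the tray, the arrow turned, and the cup, jar and brush where they were.

```bash
python3 -c "
from workcell import workorder
print(workorder.hand_in())"
```

```text
the job is handed in; nothing more can be done
None
```

The job is handed in at about 70 s: stop pressed and released, three black tubs upright in the tray, three fresh tubs home on their posts, stop turned clockwise to its end, and the cup, jar and brush not touched; the judge's result was not shown.

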